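# Rehouse four wax seals in their fitted boxes

### The job

Put each of the four loose wax seals away in the foam-lined box whose well is cut to its shape and size, face up and lying flat on the bottom of the well. Wax is brittle, so set the seals down and do not drop them, and leave the loupe and the tape roll that lie among them where they are.

Things in the scene. Friction and masses are not known exactly. Their poses are not given: they have to be found in the camera images.
- seal_large_round: Wax seal, dark red, round, 56 mm across, a tower on its face; 50 g. All four seals are rigid, 20 mm thick, sides upright from 5 to 14 mm above the underside and rounded above and below, the face sunk 3 mm inside a raised rim. Origin: centre of the underside; z up out of the face. They lie face up on a grey foam sheet whose top is 4 mm above the table.
- seal_small_round: Wax seal, dark green, round, 40 mm across, an eight-pointed star on its face; about 26 g. Thickness, origin and axes as for the large round seal.
- seal_pointed: Wax seal, yellowish brown, a pointed oval 66 mm long (its x) and 40 mm wide (its y), a leaf on its face; about 36 g. Thickness, origin and axes as for the large round seal.
- seal_small_oval: Wax seal, orange-red, a small oval 44 mm long (its x) and 28 mm wide (its y), a cross on its face; about 18 g. Thickness, origin and axes as for the large round seal.
- box_large_round: Open box, fixed: blue-grey board, 100 x 100 mm, 22 mm high, white foam inside to 21.5 mm above the table. In it a well, 9 mm deep; its dark floor is 12.5 mm above the table. Round well, 72 mm across at the mouth, sides sloping in to 63 mm at the floor; thumb cuts reach 43 mm from the centre. Origin: centre of the underside, below the well's centre; z up; paper label on the -x side.
- box_small_round: Box like the large round one (same size, heights, origin, axes), round well 56 mm across at the mouth, 47 mm at the floor. Every well has two round thumb cuts, 26 mm wide and 4 mm deep with a white floor, at the box's +y and -y, for lifting a seal out; here they reach 35 mm from the centre.
- box_pointed: Box like the large round one (same size, heights, origin, axes), pointed oval well 82 mm long (box x) by 56 mm wide (box y) at the mouth, 73 by 47 mm at the floor; thumb cuts on +y and -y reach 35 mm from the centre.
- box_small_oval: Box like the large round one (same size, heights, origin, axes), small oval well 60 mm long (box x) by 44 mm wide (box y) at the mouth, 51 by 35 mm at the floor; thumb cuts on +y and -y reach 29 mm from the centre.
- loupe: A black eyepiece loupe, 40 mm across and 28 mm high, standing among the seals; to be left alone. Origin: centre of its underside. It stands on the grey foam sheet, 4 mm above the table.
- tape_roll: A flat cream roll of cotton tape with a hole, 57 mm across and 13 mm high, lying among the seals; to be left alone. Origin: centre of its underside. It stands on the grey foam sheet, 4 mm above the table.

How it is judged:
At the end, for the whole second after the job is handed in: Each seal lies in its own box: its centre within 9 mm of the box's centre (seen from above), its underside 10 to 16 mm above the box's underside (the well floor is at 12.5 mm), face up within 0.15 rad of level, at rest and released (horizontal distance between seal_large_round and box_large_round below 0.009 m and z of seal_large_round in the frame of box_large_round between 0.01 and 0.016 m and angle between each of seal_large_round, seal_small_round, seal_pointed, seal_small_oval's own z axis and vertical below 0.15 rad and linear speed of each of seal_large_round, seal_small_round, seal_pointed, seal_small_oval below 0.02 m/s and contact force between each of seal_large_round, seal_small_round, seal_pointed, seal_small_oval and the fingers below 0.1 N and horizontal distance between seal_small_round and box_small_round below 0.009 m and z of seal_small_round in the frame of box_small_round between 0.01 and 0.016 m and horizontal distance between seal_pointed and box_pointed below 0.009 m and z of seal_pointed in the frame of box_pointed between 0.01 and 0.016 m and horizontal distance between seal_small_oval and box_small_oval below 0.009 m and z of seal_small_oval in the frame of box_small_oval between 0.01 and 0.016 m); the robot touches nothing.
It fails at once if the loupe or the tape roll is pushed or carried more than 25 mm from where it stood (distance of any of loupe, tape_roll from where it was at the start of the episode above 0.025 m).
It fails at once if the large round seal is dropped or flung (moves faster than 0.7 m/s while no finger touches it, as after a fall of 25 mm) (linear speed of seal_large_round above 0.7 m/s and not (contact force between seal_large_round and the fingers above 0.05 N)).
It fails at once if the small round seal is dropped or flung (moves faster than 0.7 m/s while no finger touches it, as after a fall of 25 mm) (linear speed of seal_small_round above 0.7 m/s and not (contact force between seal_small_round and the fingers above 0.05 N)).
It fails at once if the pointed seal is dropped or flung (moves faster than 0.7 m/s while no finger touches it, as after a fall of 25 mm) (linear speed of seal_pointed above 0.7 m/s and not (contact force between seal_pointed and the fingers above 0.05 N)).
It fails at once if the small oval seal is dropped or flung (moves faster than 0.7 m/s while no finger touches it, as after a fall of 25 mm) (linear speed of seal_small_oval above 0.7 m/s and not (contact force between seal_small_oval and the fingers above 0.05 N)).
It also fails if it takes over 104 s, if anything falls off the work surface, if the arm or the gripper's body presses on something with over 40 N, if the wrist force passes 120 N, or if a joint passes its speed limit or range.

### The arm

A 6-joint arm with a two-finger parallel gripper is mounted at the origin on the work surface; the furniture and walls round the work are solid. World frame = base frame: x ahead of the robot, y to its left, z up, the work surface at z = 0. Lengths are in m, angles in rad, forces in N, time in s.
With the tool pointing down it reaches from about 0.375 to 0.9 m from the base axis. Payload 3.1 kg.
Tool frame: the origin (TCP) lies midway between the tips of the shut fingers; the grasp point (between the pads) lies manip.grip_depth behind it (manip.grip_depth is the distance from the TCP to the grasp point, in m); z points along the fingers, y is the direction in which the jaws open and shut (so a half turn about z gives the same grasp; the last joint's range is limited). The gripper opens to 85 mm and grips with 20 to 120 N. Pads are 22 mm wide; open, the fingers measure 114 mm over their backs; the gripper's body (76 mm by 85 mm) begins 54 mm behind the grasp point. The pads swing forward as they close: fully open they stand 13 mm farther back than shut.
Start: joints at [-1.46, 0.527, 1.433, -0, 1.181, -0.178], TCP at [0.179, -0.599, 0.231] pointing down, gripper open.
Joint ranges: [-3.08, 3.08], [-0.75, 2.2], [0.22, 2.44], [-1.43, 4.57], [0, 2.65], [-2.85, 2.85]. Speed limits (rad/s): [2.79, 2.79, 3.14, 3.14, 3.14, 3.14].

### API

Orientations are given as a unit quaternion [x, y, z, w].
In Python, from station import manip, vision gives the robot as it stands.
- The arm moves only by the shell command python3 -m crank 'ROWS' [FORCE]. ROWS is JSON, a list of rows, each an object with "grip": the closure, from 0 (fully open) to 1 (shut); "offset": the shift along the tool's x, y, z in mm, a list of three; "angular": the turn, a rotation vector about the tool's x, y, z in degrees, a list of three. A call has 1 to 10 rows; each row is the pose to reach, as a shift and turn from the pose commanded when the call began, along the tool's axes at that moment; what a row does not reach only later rows make up. A row lasts 1/10 s, in which the tool goes at most 50 mm and 8.59 degrees, less where a joint would pass 70% of its speed; a pose out of reach is approached as far as the arm can. A call with a gripper value outside its range is refused whole. The fingers move at their own pace and stop on an object; FORCE is the grip in N (left out, the last holds). Time passes only in rows, so rows that repeat a pose let the fingers close. It gives the time, the measured TCP pose, the force and the opening at its end, in the units of the state.
- manip.sense(): the state, without advancing time (a new reading comes with each control period).
- vision.snapshot(name): name is "scene" or "top" or "wrist"; returns a dict with "pixels" (384x512x3 uint8, red, green, blue), "intrinsics" (3x3 intrinsics, pixels), "R" (3x3) and "t" (3): a world point X has camera coordinates R X + t. Camera axes: x right, y down, z forward; pixel columns grow to the right and rows downward; lengths in m; the calibration is good to about 2 mm. A picture is of the moment at which its call begins. There is no depth.
- manip.sign_off(): hands the job in, once; it reports no verdict.
The state is a dict: "t": time; "q": joint angles; "qd": joint speeds; "tau": joint torques, N m; "tcp_pos": TCP position; "tool_rot": TCP orientation; "force": force on the tool from outside, world axes, zero at the start; "ft_torque": the same for the moment, N m; "finger_gap": opening from 0.0 (shut) to 1.0 (fully open).
Only numpy, scipy, OpenCV 4.12 (cv2) and the standard library are available. Lean on these libraries where they do the work, as an engineer would, in place of code of your own. Each camera call takes 0.05 s, during which the arm holds its last target.

## Working session

There is one attempt and no reset: what is moved stays moved. The work goes in short steps, Python scripts to look and compute and a shell command to move; the robot and the scene stay as the last step left them, time stands still between calls to the robot, and variables do not carry over. Pictures are saved under pics/ and viewed, and the job is handed in when it is done.

```bash
ls; mkdir -p pics; python3 - <<'E'
from station import manip, vision
import cv2
print(manip.sense()); print(manip.grip_depth)
for n in ["scene","top","wrist"]:
    s=vision.snapshot(n); cv2.imwrite(f"pics/{n}0.png",cv2.cvtColor(s["pixels"],cv2.COLOR_RGB2BGR))
    print(n,s["intrinsics"],s["R"],s["t"])
E
```

```text
pics
{'t': 0.0, 'q': array([-1.45950926e+00,  5.28475511e-01,  1.43392241e+00,  2.57659865e-05,
        1.18143518e+00, -1.78526404e-01]), 'qd': array([ 2.10469659e-05,  7.32102120e-04, -3.72458379e-04, -7.10574664e-04,
        5.55224494e-04, -1.49796699e-03]), 'tau': array([-9.81570956e-04, -4.42352986e+01, -1.78028315e+01, -1.91004365e-04,
        8.59906257e-03, -6.43757218e-06]), 'tcp_pos': array([ 0.17854462, -0.59818621,  0.23032151]), 'tool_rot': array([ 9.89519465e-01,  1.44395201e-01,  4.95609137e-05, -1.11918886e-03]), 'force': array([0.64786238, 0.38357452, 0.37186838]), 'ft_torque': array([ 0.01405435,  0.03558861, -0.01520534]), 'finger_gap': 1.0009891051847941}
0.0187
scene [[434.43029372   0.         264.4551023 ]
 [  0.         434.43029372 197.473161  ]
 [  0.           0.           1.        ]] [[-0.89985941 -0.43580576 -0.01806607]
 [-0.31522531  0.6783935  -0.6636379 ]
 [ 0.30147312 -0.59148593 -0.74783578]] [0.49765614 0.17823224 1.09070474]
top [[443.92366824   0.         252.61689146]
 [  0.         443.92366824 187.30263546]
 [  0.           0.           1.        ]] [[-0.0073559  -0.99983154  0.01681631]
 [-0.99242962  0.00523769 -0.12270297]
 [ 0.12259422 -0.01759159 -0.99230096]] [0.02831407 0.52992906 1.170994  ]
wrist [[308.00801772   0.         252.20058584]
 [  0.         308.00801772 189.08844735]
 [  0.           0.           1.        ]] [[ 0.28590797 -0.95825592 -0.00149385]
 [-0.91456492 -0.2733369   0.29809051]
 [-0.28605532 -0.08386023 -0.95453644]] [-0.62317874 -0.03839009  0.3794111 ]
```

View pics/top0.png

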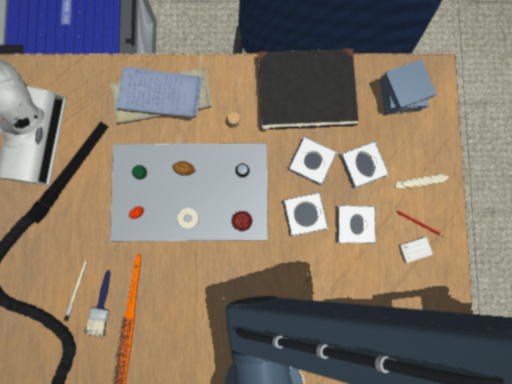

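View pics/scene0.png

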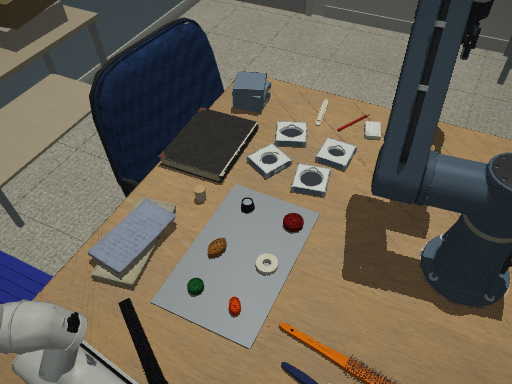

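View pics/wrist0.png

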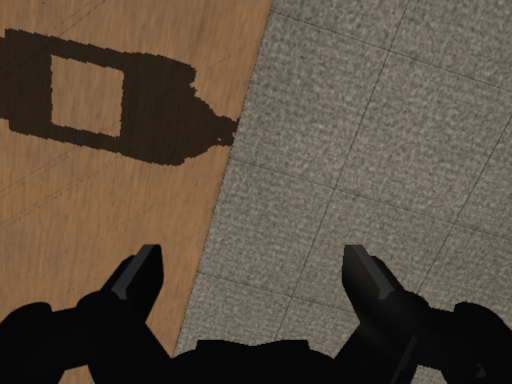

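The top view shows green (139,172), brown (184,168), orange (136,212) and dark red (242,221), with the boxes at about (313,159), (364,163), (305,214) and (356,224). Next I segment these and cast rays.

```bash
cat > h.py <<'E'
import numpy as np, cv2
from station import manip, vision
from scipy.spatial.transform import Rotation as Rn
def snap(n,save=None,scale=1):
    s=vision.snapshot(n)
    if save:
        im=cv2.cvtColor(s["pixels"],cv2.COLOR_RGB2BGR)
        cv2.imwrite(f"pics/{save}.png",im)
    return s
def ray(s,px):
    K,R,t=map(np.array,(s["intrinsics"],s["R"],s["t"]))
    d=R.T@np.linalg.solve(K,np.array([px[0],px[1],1.])); return -R.T@t,d/np.linalg.norm(d)
def plane(s,px,z):
    o,d=ray(s,px); return o+d*(z-o[2])/d[2]
def tri(a,pa,b,pb):
    o1,d1=ray(a,pa);o2,d2=ray(b,pb)
    k=np.linalg.lstsq(np.c_[d1,-d2],o2-o1,rcond=None)[0]
    p,q=o1+k[0]*d1,o2+k[1]*d2
    return (p+q)/2,np.linalg.norm(p-q)
def mask(s,name):
    h=cv2.cvtColor(s["pixels"],cv2.COLOR_RGB2HSV); H,S,V=[h[...,i].astype(int) for i in range(3)]
    m={"red":((H<6)|(H>172))&(S>130)&(V<175)&(V>40),
       "green":(H>45)&(H<85)&(S>90)&(V>25),
       "orange":(H<10)&(S>170)&(V>=175),
       "brown":(H>9)&(H<24)&(S>150)&(V>50),}[name]
    return m.astype(np.uint8)*255
def blobs(m,amin=20,roi=None):
    if roi is not None:
        z=np.zeros_like(m);x0,y0,x1,y1=roi;z[y0:y1,x0:x1]=m[y0:y1,x0:x1];m=z
    cs,_=cv2.findContours(m,cv2.RETR_EXTERNAL,cv2.CHAIN_APPROX_NONE)
    out=[]
    for c in cs:
        a=cv2.contourArea(c)
        if a>=amin:
            M=cv2.moments(c); out.append((a,(M["m10"]/a,M["m01"]/a),c))
    return sorted(out,key=lambda x:-x[0])
E
python3 - <<'E'
from h import *
a=snap("top");b=snap("scene")
for n in ["red","green","orange","brown"]:
    A=blobs(mask(a,n),20,(112,142,268,242))
    B=blobs(mask(b,n),20,(150,180,320,345))
    print(n,[(x[0],np.round(x[1],1)) for x in A[:3]],[(x[0],np.round(x[1],1)) for x in B[:3]])
    p,e=tri(a,A[0][1],b,B[0][1]); print("   ",np.round(p*1000,1),round(e*1000,1), np.round(plane(a,A[0][1],.018)*1000,1))
im=cv2.cvtColor(a["pixels"],cv2.COLOR_RGB2BGR)[130:250,280:400]
cv2.imwrite("pics/boxes.png",cv2.resize(im,None,fx=5,fy=5,interpolation=cv2.INTER_CUBIC))
for px in [(313,159),(364,163),(305,214),(356,224)]: print(px,np.round(plane(a,px,.0215)*1000,0))
E
```

```text
red [(231.0, array([241.5, 220.4]))] [(230.5, array([292.9, 220.8]))]
    [440.8  55.3  20.5] 1.1 [441.5  55.5  18. ]
green [(110.0, array([138.9, 171.6]))] [(192.5, array([195.1, 285.7]))]
    [576.8 336.7  16.5] 0.4 [576.8 336.4  18. ]
orange [(66.5, array([135.3, 212.2]))] []Traceback (most recent call last):
  File "<stdin>", line 7, in <module>
IndexError: list index out of range
```

```bash
sed -i 's/"orange":.*/"orange":(H<11)\&(S>150)\&(V>=120),/' h.py; python3 - <<'E'
from h import *
a=snap("top");b=snap("scene")
for n,r in [("orange",(225,290,245,320)),("brown",(200,230,235,265))]:
    A=blobs(mask(a,n),20,(112,142,215,242))
    B=blobs(mask(b,n),20,r)
    print(n,[(x[0],np.round(x[1],1)) for x in A[:3]],[(x[0],np.round(x[1],1)) for x in B[:3]])
    p,e=tri(a,A[0][1],b,B[0][1]); print("   ",np.round(p*1000,1),round(e*1000,1), np.round(plane(a,A[0][1],.018)*1000,1))
im=cv2.cvtColor(a["pixels"],cv2.COLOR_RGB2BGR)[130:250,280:400]
cv2.imwrite("pics/boxes.png",cv2.resize(im,None,fx=5,fy=5,interpolation=cv2.INTER_CUBIC))
for px in [(313,159),(364,163),(305,214),(356,224)]: print(px,np.round(plane(a,px,.0215)*1000,0))
E
```

```text
orange [(90.0, array([135.9, 212.1]))] [(120.5, array([234.3, 304.2]))]
    [465.6 341.   20.9] 0.0 [465.8 341.7  18. ]
brown [(158.5, array([183.3, 167.8]))] [(221.5, array([216.5, 246.9]))]
    [587.1 215.2  16.4] 0.5 [587.  215.1  18. ]
(313, 159) [ 609. -143.   22.]
(364, 163) [ 598. -284.   22.]
(305, 214) [ 458. -117.   22.]
(356, 224) [ 429. -256.   22.]
```

View pics/boxes.png

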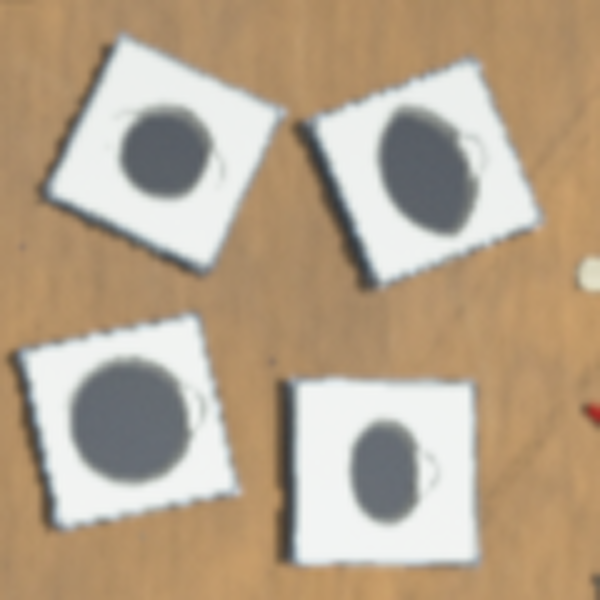

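```bash
cat >> h.py <<'E'
def yaw():  # angle of tool x in world, deg
    x=Rn.from_quat(manip.sense()["tool_rot"]).as_matrix()[:,0]; return np.degrees(np.arctan2(x[1],x[0]))
def goal(xyz,yw=None):
    "offset mm in tool axes and rotvec deg to get to xyz(m), tool down with tool-x yaw yw(deg)"
    s=manip.sense(); R=Rn.from_quat(s["tool_rot"]); off=R.inv().apply(np.array(xyz)-s["tcp_pos"])*1000
    if yw is None: yw=yaw()
    c,n=np.cos(np.radians(yw)),np.sin(np.radians(yw))
    T=Rn.from_matrix(np.array([[c,n,0],[n,-c,0],[0,0,-1.]]))
    rv=np.degrees((R.inv()*T).as_rotvec())
    print("off",np.round(off,1),"rot",np.round(rv,1),"| now",np.round(s["tcp_pos"]*1000,1),"yaw",round(yaw(),1),"gap",round(s["finger_gap"],3),"F",np.round(s["force"],1),"t",round(s["t"],2))
E
python3 - <<'E'
from h import *
s=snap("wrist"); c=-s["R"].T@s["t"]; print("cam",c, "axis",s["R"][2])
st=manip.sense(); R=Rn.from_quat(st["tool_rot"]); print("cam in tool",R.inv().apply(c-st["tcp_pos"]),R.inv().apply(s["R"][2]))
goal([.52,-.2,.3],0); goal([.46,-.2,.3],90)
E
```

```text
cam [ 0.25162443 -0.57611437  0.37329891] axis [-0.28590099 -0.08524317 -0.95446017]
cam in tool [ 0.07643284 -0.00091696 -0.14214225] [-2.98381761e-01  3.17229228e-04  9.54446554e-01]
off [ 441.1 -284.6  -68.7] rot [-0.   0.  16.6] | now [ 178.6 -598.8  231.2] yaw 16.6 gap 0.999 F [ 0.9 -0.2 -0.3] t 0.4
off [ 383.6 -301.8  -68.7] rot [ -0.   -0.  -73.4] | now [ 178.6 -598.8  231.2] yaw 16.6 gap 0.999 F [ 0.9 -0.2 -0.3] t 0.4
```

```bash
python3 -m crank '[{"grip":0,"offset":[30,-20,-6],"angular":[0,0,3]},{"grip":0,"offset":[70,-45,-12],"angular":[0,0,6]},{"grip":0,"offset":[110,-70,-20],"angular":[0,0,9]},{"grip":0,"offset":[150,-95,-30],"angular":[0,0,12]},{"grip":0,"offset":[190,-120,-35],"angular":[0,0,14]},{"grip":0,"offset":[230,-145,-40],"angular":[0,0,16.6]},{"grip":0,"offset":[270,-170,-45],"angular":[0,0,16.6]},{"grip":0,"offset":[310,-195,-50],"angular":[0,0,16.6]},{"grip":0,"offset":[350,-220,-50],"angular":[0,0,16.6]},{"grip":0,"offset":[390,-245,-50],"angular":[0,0,16.6]}]'
python3 -m crank '[{"grip":0,"offset":[35,-30,0],"angular":[0,0,0]},{"grip":0,"offset":[50,-50,0],"angular":[0,0,0]},{"grip":0,"offset":[60,-55,0],"angular":[0,0,0]},{"grip":0,"offset":[60,-55,0],"angular":[0,0,0]}]'
python3 - <<'E'
from h import *
s=snap("wrist","w1"); goal([.54,-.2,.28],0)
E
```

```text
t: 1.4
tcp_pos: [0.4835, -0.2512, 0.2818]
tool_rot: [1.0, -0.0, 0.0, 0.0]
force: [0.6, -1.3, 0.7]
finger_gap: 0.996
t: 1.8
tcp_pos: [0.5433, -0.1974, 0.2813]
tool_rot: [1.0, 0.001, 0.0, 0.0]
force: [0.4, -0.5, 1.1]
finger_gap: 0.997
off [-2.3  1.8  1.2] rot [0. 0. 0.] | now [ 542.3 -198.2  281.2] yaw 0.0 gap 0.998 F [ 0.8 -0.3 -0.8] t 1.85
```

View pics/w1.png

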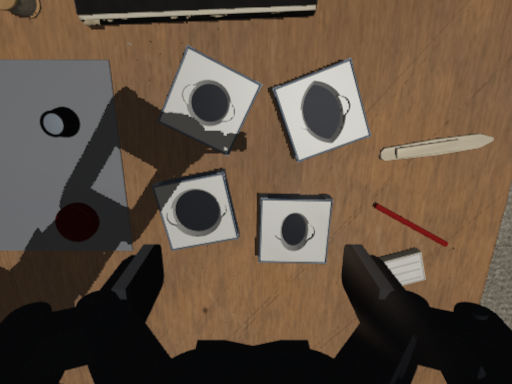

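The wrist view shows small round (211,102), pointed (322,111), large round (198,212) and small oval (294,231) wells. Next I fit the box outlines and dark floors.

```bash
cat >> h.py <<'E'
def boxes(s,seeds,zt=.0218,wr=True):
    "seeds: dict name->px. foam quad centre+corners, dark floor contour"
    h=cv2.cvtColor(s["pixels"],cv2.COLOR_RGB2HSV).astype(int); out={}
    for n,(u,v,r) in seeds.items():
        m=((h[...,1]<45)&(h[...,2]>95)).astype(np.uint8)*255
        z=np.zeros_like(m); x0,y0=max(u-r,0),max(v-r,0); z[y0:v+r,x0:u+r]=m[y0:v+r,x0:u+r]
        z=cv2.morphologyEx(z,cv2.MORPH_OPEN,np.ones((2,2),np.uint8))
        B=blobs(z,50)
        c=max(B,key=lambda b:b[0])[2]; 
        P=np.array([plane(s,p[0],zt)[:2] for p in c]).astype(np.float32)*1000
        (ctr,wh,ang)=cv2.minAreaRect(P)
        out[n]=(np.array(ctr),wh,ang,c)
    return out
def floor(s,u,v,r=40,zf=.0125,vmax=None):
    g=cv2.cvtColor(s["pixels"],cv2.COLOR_RGB2HSV)[...,2].astype(int)
    x0,y0=u-r,v-r; sub=g[y0:v+r,x0:u+r]; 
    c0=g[v-2:v+3,u-2:u+3].mean()
    m=np.zeros(g.shape,np.uint8); m[y0:v+r,x0:u+r]=(np.abs(sub-c0)<(vmax or 20))*255
    _,lab=cv2.connectedComponents(m); m=(lab==lab[v,u]).astype(np.uint8)*255
    b=blobs(m,20)[0]
    P=np.array([plane(s,p[0],zf)[:2] for p in b[2]]).astype(np.float32)*1000
    M=cv2.moments(P.reshape(-1,1,2)); ctr=np.array([M["m10"],M["m01"]])/M["m00"]
    return ctr,cv2.minAreaRect(P),b[1]
E
python3 - <<'E'
from h import *
s=snap("wrist")
seeds=dict(sr=(211,102,58),pt=(322,111,58),lr=(198,212,52),ov=(294,231,46))
ob=boxes(s,seeds)
for n,(c,wh,a,_) in ob.items():
    f=floor(s,seeds[n][0],seeds[n][1]); print(n,np.round(c,1),np.round(wh,1),round(a,1),"floor",np.round(f[0],1),np.round(f[1][1],1),round(f[1][2],1))
a=snap("top")
sd=dict(sr=(313,160,28),pt=(365,164,26),lr=(306,214,25),ov=(357,224,22))
oa=boxes(a,sd)
for n,(c,wh,an,_) in oa.items():
    f=floor(a,sd[n][0],sd[n][1]); print("top",n,np.round(c,1),np.round(wh,1),round(an,1),"floor",np.round(f[0],1),np.round(f[1][1],1),round(f[1][2],1))
# heights: triangulate rect centres
def cen(c):
    b=cv2.minAreaRect(c); return b[0]
for n in ob: print(n, np.round(tri(s,cen(ob[n][3]),a,cen(oa[n][3]))[0]*1000,1))
E
```

```text
sr [ 612.7 -146.8] [101.7  83.9] 65.4 floor [ 607.3 -141.6] [45.4 45.7] 43.5
pt [ 594.5 -288.5] [99.9 99.9] 19.9 floor [ 595.2 -288.7] [61.2 57.8] 67.0
lr [ 457.7 -120.1] [101.8  98.8] 10.3 floor [ 459.  -118.4] [59.6 61.5] 0.0
ov [ 428.9 -259. ] [100.3 100. ] 88.5 floor [ 430.1 -257.2] [47.9 32.2] 1.7Traceback (most recent call last):
  File "<stdin>", line 9, in <module>
  File "h.py", line 55, in boxes
    c=max(B,key=lambda b:b[0])[2];
      ~~~^^^^^^^^^^^^^^^^^^^^^
ValueError: max() iterable argument is empty
```

```bash

python3 -m crank '[{"grip":0,"offset":[0,-30,0],"angular":[0,0,0]},{"grip":0,"offset":[0,-70,0],"angular":[0,0,0]},{"grip":0,"offset":[0,-100,0],"angular":[0,0,0]},{"grip":0,"offset":[0,-120,0],"angular":[0,0,0]},{"grip":0,"offset":[0,-120,0],"angular":[0,0,0]},{"grip":0,"offset":[0,-120,0],"angular":[0,0,0]}]'
python3 - <<'E'
from h import *
s=snap("wrist","w2"); goal([.54,-.2,.28],0)
a=snap("top","t2")
E
```

```text
t: 2.55
tcp_pos: [0.542, -0.079, 0.2815]
tool_rot: [1.0, -0.0, 0.0, 0.0]
force: [0.1, -0.3, 0.2]
finger_gap: 1.0
off [ -2.  120.7   1.6] rot [ 0.1 -0.  -0.1] | now [542.2 -79.3 281.5] yaw -0.1 gap 1.003 F [-0.1 -0.2 -0.2] t 2.6
```

View pics/w2.png

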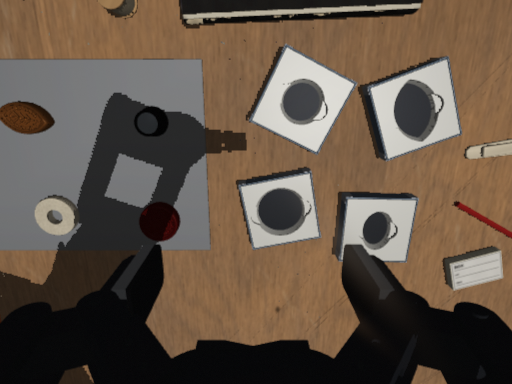

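View pics/t2.png

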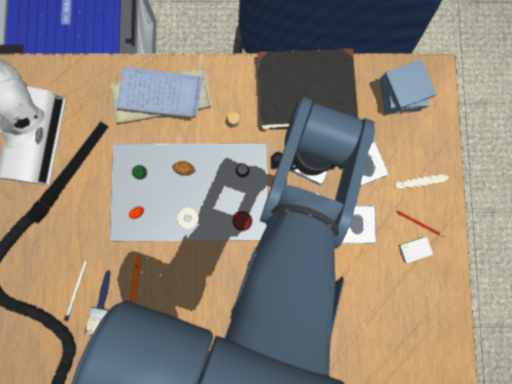

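```bash
python3 - <<'E'
from h import *
s=snap("wrist")
seeds=dict(sr=(302,102,58),pt=(412,109,58),lr=(281,212,52),ov=(378,228,46))
ob=boxes(s,seeds)
fl={}
for n,(c,wh,a,_) in ob.items():
    f=fl[n]=floor(s,seeds[n][0],seeds[n][1]); print(n,np.round(c,1),np.round(wh,1),round(a,1),"floor",np.round(f[0],1),np.round(f[1][1],1),round(f[1][2],1))
a=snap("top"); a["pixels"]=cv2.cvtColor(cv2.imread("pics/top0.png"),cv2.COLOR_BGR2RGB)
sd=dict(sr=(313,160,28),pt=(365,164,26),lr=(306,214,25),ov=(357,224,22))
oa=boxes(a,sd)
fa={}
for n,(c,wh,an,_) in oa.items():
    f=fa[n]=floor(a,sd[n][0],sd[n][1]); print("top",n,np.round(c,1),np.round(wh,1),round(an,1),"floor",np.round(f[0],1),np.round(f[1][1],1),round(f[1][2],1))
def cen(c):
    return cv2.minAreaRect(c)[0]
for n in ob: print(n, "foam",np.round(tri(s,cen(ob[n][3]),a,cen(oa[n][3]))[0]*1000,1),"floor",np.round(tri(s,fl[n][2],a,fa[n][2])[0]*1000,1))
E
```

```text
sr [ 606.5 -142.6] [100.9 100.4] 64.1 floor [ 607.6 -142.7] [48.3 46.9] 72.1
pt [ 594.6 -287.7] [100.8  99.1] 19.9 floor [ 596.3 -286.6] [56.1 55.7] 66.1
lr [ 457.9 -119.6] [100.8 100.9] 11.3 floor [ 459.  -118.2] [59.7 60.3] 0.3
ov [ 429.6 -258.3] [ 99.8 101.5] 88.8 floor [ 429.9 -257.3] [34.1 47.7] 89.8
top sr [ 603.  -143.1] [103.6 104.6] 64.3 floor [ 607.5 -142.6] [41.9 42.5] 88.7
top pt [ 592.6 -288.3] [103.1 103.3] 21.1 floor [ 596.1 -288.3] [44.7 61.8] 87.9
top lr [ 455.8 -120.3] [102.8 103.9] 11.1 floor [ 458.4 -119.9] [57.7 60.5] 88.9
top ov [ 427.4 -259.5] [100.8 101. ] 88.2 floor [ 429.4 -259.4] [30.3 49.2] 88.0
sr foam [ 607.6 -146.5   -5.4] floor [ 607.9 -143.1    9.7]
pt foam [ 595.5 -291.8   13.1] floor [ 596.9 -289.8    6.3]
lr foam [ 455.8 -121.1   11.7] floor [ 458.5 -119.4    9.8]
ov foam [ 428.3 -261.    16.9] floor [ 429.2 -259.3    9.7]
```

```bash

python3 -m crank '[{"grip":0,"offset":[0,-30,0],"angular":[0,0,0]},{"grip":0,"offset":[0,-70,0],"angular":[0,0,0]},{"grip":0,"offset":[0,-110,0],"angular":[0,0,0]},{"grip":0,"offset":[0,-150,0],"angular":[0,0,0]},{"grip":0,"offset":[0,-190,0],"angular":[0,0,0]},{"grip":0,"offset":[0,-210,0],"angular":[0,0,0]},{"grip":0,"offset":[0,-220,0],"angular":[0,0,0]},{"grip":0,"offset":[0,-220,0],"angular":[0,0,0]},{"grip":0,"offset":[0,-220,0],"angular":[0,0,0]}]'
python3 - <<'E'
from h import *
s=snap("wrist","w3"); goal([.54,-.2,.28],0)
E
```

```text
t: 3.65
tcp_pos: [0.5426, 0.1412, 0.2812]
tool_rot: [1.0, -0.0, -0.0, 0.0]
force: [0.2, -1.5, -0.1]
finger_gap: 1.002
off [ -2.1 340.9   1.4] rot [ 0.   0.  -0.1] | now [542.6 140.9 281.2] yaw -0.1 gap 1.002 F [ 0.8 -0.3 -0. ] t 3.7
```

View pics/w3.png

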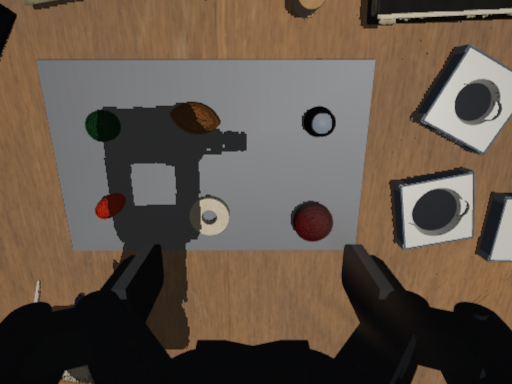

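```bash
python3 - <<'E'
from h import *
s=snap("wrist")
h=cv2.cvtColor(s["pixels"],cv2.COLOR_RGB2HSV)
m=((h[...,1]>110)&(h[...,2]>20)).astype(np.uint8)*255
a=snap("top"); a["pixels"]=cv2.cvtColor(cv2.imread("pics/top0.png"),cv2.COLOR_BGR2RGB)
sub=dict(green=((102,125),(139,172)),brown=((196,118),(184,168)),orange=((110,205),(136,212)),red=((313,221),(241,220)))
for n,((u,v),(u2,v2)) in sub.items():
    b=blobs(m,50,(u-36,v-32,u+36,v+32))[0]
    P=np.array([plane(s,p[0],.016)[:2] for p in b[2]]).astype(np.float32)*1000
    M=cv2.moments(P.reshape(-1,1,2)); c=np.array([M["m10"],M["m01"]])/M["m00"]
    ax=np.degrees(.5*np.arctan2(2*M["mu11"],M["mu20"]-M["mu02"]))
    A=blobs(mask(a,n),20,(u2-18,v2-16,u2+18,v2+16))[0]
    t,e=tri(s,b[1],a,A[1])
    r=cv2.minAreaRect(P)
    print(n,"c",np.round(c,1),"rect",np.round(r[0],1),np.round(r[1],1),"axis",round(ax,1),"tri",np.round(t*1000,1),round(e*1000,1))
E
```

```text
green c [579.5 349.7] rect [580. 350.] [15.  36.4] axis -8.9 tri [578.1 335.9  34.9] 10.3
brown c [588. 216.] rect [588.  215.8] [48.  50.9] axis 80.0 tri [588.  216.3  12.4] 0.7
orange c [467.1 342.2] rect [467.1 341.9] [27.6 51.9] axis -54.7 tri [466.2 343.1  13.3] 0.5
red c [440.   55.3] rect [439.2  54.8] [53.4 54.1] axis 66.6 tri [441.4  55.5  17.9] 0.3
```

```bash

python3 -m crank '[{"grip":0.2,"offset":[-20,20,20],"angular":[0,0,-3]},{"grip":0.2,"offset":[-50,45,60],"angular":[0,0,-6]},{"grip":0.2,"offset":[-80,70,100],"angular":[0,0,-9]},{"grip":0.2,"offset":[-100,85,140],"angular":[0,0,-11]},{"grip":0.2,"offset":[-102,85.6,180],"angular":[0,0,-11]},{"grip":0.2,"offset":[-102,85.6,205],"angular":[0,0,-11]},{"grip":0.2,"offset":[-102,85.6,220],"angular":[0,0,-11]},{"grip":0.2,"offset":[-102,85.6,220],"angular":[0,0,-11]}]' 20
python3 - <<'E'
from h import *
s=snap("wrist","w4"); goal([.4405,.0553,.02],11)
E
```

```text
t: 4.6
tcp_pos: [0.4394, 0.0559, 0.0597]
tool_rot: [0.995, 0.095, -0.002, -0.0]
force: [0.2, 0.3, -0.1]
finger_gap: 0.802
off [ 0.3  0.8 40.7] rot [-0.   0.1 -0.1] | now [440.1  56.   60.7] yaw 10.9 gap 0.804 F [0.2 0.5 0.3] t 4.65
```

View pics/w4.png

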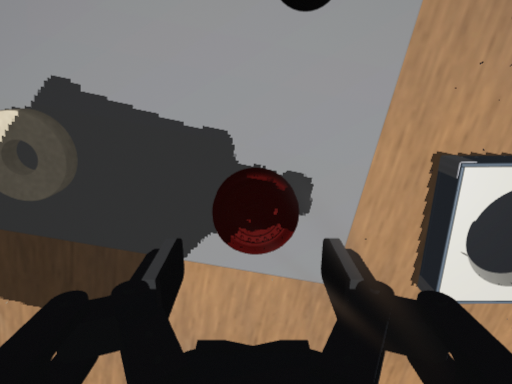

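```bash
cat >> h.py <<'E'
def seal(s,roi,z=.016,smin=110):
    h=cv2.cvtColor(s["pixels"],cv2.COLOR_RGB2HSV)
    m=((h[...,1]>smin)&(h[...,2]>20)).astype(np.uint8)*255
    b=blobs(m,50,roi)[0]
    P=np.array([plane(s,p[0],z)[:2] for p in b[2]]).astype(np.float32)*1000
    M=cv2.moments(P.reshape(-1,1,2)); c=np.array([M["m10"],M["m01"]])/M["m00"]
    ax=np.degrees(.5*np.arctan2(2*M["mu11"],M["mu20"]-M["mu02"]))
    r=cv2.minAreaRect(P); print("seal",np.round(c,1),"rect",np.round(r[0],1),np.round(r[1],1),round(r[2],1),"axis",round(ax,1)); return c,ax,b[1]
E
python3 - <<'E'
from h import *
s=snap("wrist"); seal(s,(205,160,310,262))
E
python3 -m crank '[{"grip":0.2,"offset":[0.3,0.8,15],"angular":[0,0,0]},{"grip":0.2,"offset":[0.3,0.8,30],"angular":[0,0,0]},{"grip":0.2,"offset":[0.3,0.8,44],"angular":[0,0,0]},{"grip":0.2,"offset":[0.3,0.8,50],"angular":[0,0,0]},{"grip":0.2,"offset":[0.3,0.8,53],"angular":[0,0,0]},{"grip":0.2,"offset":[0.3,0.8,54],"angular":[0,0,0]}]' 20
python3 -c "
from h import *
goal([.44,.055,.0062],11)"
```

```text
seal [441.6  55.4] rect [441.9  55.4] [58.7 55. ] 10.9 axis 14.8
t: 5.3
tcp_pos: [0.4413, 0.0559, 0.0078]
tool_rot: [0.995, 0.096, 0.001, 0.0]
force: [0.4, -0.4, 0.1]
finger_gap: 0.8
off [-1.5  0.6  1.6] rot [ 0.  -0.1  0. ] | now [441.3  55.9   7.8] yaw 11.0 gap 0.8 F [ 0.4 -0.4  0.1] t 5.3
```

```bash

python3 -m crank '[{"grip":0.2,"offset":[0,0,3],"angular":[0,0,0]},{"grip":0.2,"offset":[0,0,5],"angular":[0,0,0]},{"grip":0.2,"offset":[0,0,6],"angular":[0,0,0]},{"grip":0.2,"offset":[0,0,7],"angular":[0,0,0]}]'
python3 -m crank '[{"grip":0.2,"offset":[0,0,1],"angular":[0,0,0]}]'
python3 -m crank '[{"grip":0.2,"offset":[0,0,1],"angular":[0,0,0]}]'
python3 -m crank '[{"grip":0.2,"offset":[0,0,1],"angular":[0,0,0]}]'
```

```text
t: 5.7
tcp_pos: [0.4409, 0.056, 0.0004]
tool_rot: [0.995, 0.096, 0.0, 0.0]
force: [-0.2, 0.0, 0.3]
finger_gap: 0.802
t: 5.8
tcp_pos: [0.4408, 0.056, -0.0007]
tool_rot: [0.995, 0.096, 0.0, 0.0]
force: [-0.3, 0.3, -0.4]
finger_gap: 0.798
t: 5.9
tcp_pos: [0.4408, 0.056, -0.0017]
tool_rot: [0.995, 0.096, 0.0, -0.0]
force: [-0.0, -0.2, -0.3]
finger_gap: 0.796
t: 6.0
tcp_pos: [0.4408, 0.056, -0.0028]
tool_rot: [0.995, 0.096, -0.0, -0.0]
force: [0.1, -0.6, 0.0]
finger_gap: 0.798
```

```bash

python3 -m crank '[{"grip":0.2,"offset":[0,0,1],"angular":[0,0,0]}]' | grep -E "tcp|force"
python3 -m crank '[{"grip":0.2,"offset":[0,0,1],"angular":[0,0,0]}]'| grep -E "tcp|force"
```

```text
tcp_pos: [0.4408, 0.056, -0.0033]
force: [-1.5, -0.2, 18.3]
tcp_pos: [0.4408, 0.056, -0.0033]
force: [-1.3, -1.1, 29.1]
```

```bash

python3 -m crank '[{"grip":0.2,"offset":[0,0,-6],"angular":[0,0,0]},{"grip":0.2,"offset":[0,0,-12],"angular":[0,0,0]},{"grip":0.6,"offset":[0,0,-12],"angular":[0,0,0]},{"grip":0.6,"offset":[0,0,-12],"angular":[0,0,0]},{"grip":0.6,"offset":[0,0,-12],"angular":[0,0,0]},{"grip":0.6,"offset":[0,0,-12],"angular":[0,0,0]},{"grip":0.6,"offset":[0,0,-12],"angular":[0,0,0]}]' 30
python3 -c "
from h import *
goal([.4585,-.1193,.06],11)"
```

```text
t: 6.9
tcp_pos: [0.4412, 0.056, 0.0082]
tool_rot: [0.995, 0.096, 0.001, 0.0]
force: [-0.5, 0.3, 11.3]
finger_gap: 0.631
off [-16.4 175.4 -51.8] rot [ 0.  -0.1  0. ] | now [441.2  56.    8.2] yaw 11.0 gap 0.631 F [-0.5  0.3 11.3] t 6.9
```

```bash

python3 -c "
from h import *
snap('wrist','w5'); snap('scene','s5')"
```

```text
(no output)
```

View pics/w5.png

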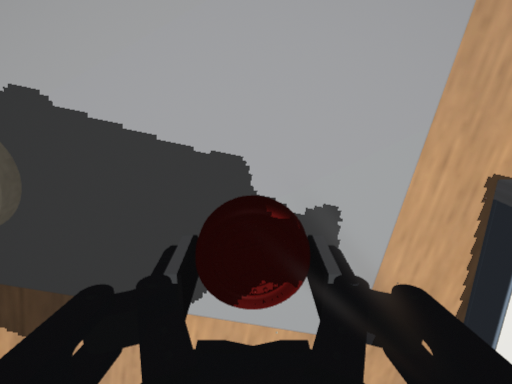

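```bash

python3 -m crank '[{"grip":0.2,"offset":[0,0,0],"angular":[0,0,0]},{"grip":0.2,"offset":[0,0,0],"angular":[0,0,0]},{"grip":0.2,"offset":[0,0,2],"angular":[0,0,0]},{"grip":0.5,"offset":[0,0,2],"angular":[0,0,0]},{"grip":0.5,"offset":[0,0,2],"angular":[0,0,0]},{"grip":0.5,"offset":[0,0,2],"angular":[0,0,0]},{"grip":0.5,"offset":[0,0,2],"angular":[0,0,0]},{"grip":0.5,"offset":[0,0,2],"angular":[0,0,0]}]' 30
python3 -m crank '[{"grip":0.5,"offset":[0,0,-1],"angular":[0,0,0]},{"grip":0.5,"offset":[0,0,-2],"angular":[0,0,0]},{"grip":0.5,"offset":[0,0,-4],"angular":[0,0,0]},{"grip":0.5,"offset":[0,0,-6],"angular":[0,0,0]},{"grip":0.5,"offset":[0,0,-8],"angular":[0,0,0]},{"grip":0.5,"offset":[0,0,-8],"angular":[0,0,0]}]' 
python3 -c "
from h import *
goal([.4585,-.1193,.06],11);snap('wrist','w6'); snap('scene','s6')"
```

```text
t: 7.8
tcp_pos: [0.4406, 0.056, 0.0053]
tool_rot: [0.995, 0.096, -0.0, -0.0]
force: [-0.3, -1.1, 1.4]
finger_gap: 0.632
t: 8.4
tcp_pos: [0.441, 0.056, 0.0136]
tool_rot: [0.995, 0.096, 0.0, 0.0]
force: [-0.1, 0.0, -0.2]
finger_gap: 0.638
off [-16.2 175.4 -46.4] rot [ 0. -0.  0.] | now [441.   56.   13.6] yaw 11.0 gap 0.638 F [-0.1  0.  -0.2] t 8.4
```

View pics/w6.png

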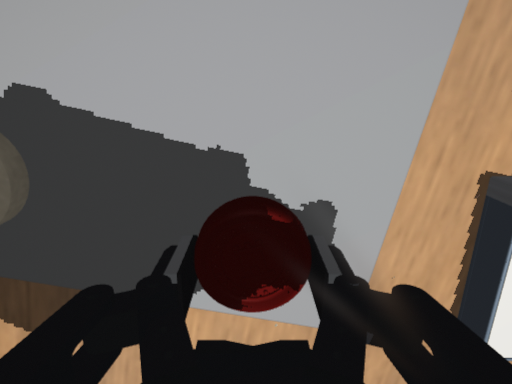

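```bash

python3 -m crank '[{"grip":0.5,"offset":[0,0,-12],"angular":[0,0,0]},{"grip":0.5,"offset":[0,5,-30],"angular":[0,0,0]},{"grip":0.5,"offset":[-2,25,-44],"angular":[0,0,0]},{"grip":0.5,"offset":[-5,55,-46],"angular":[0,0,0]},{"grip":0.5,"offset":[-8,90,-46],"angular":[0,0,0]},{"grip":0.5,"offset":[-11,125,-46],"angular":[0,0,0]},{"grip":0.5,"offset":[-14,150,-46],"angular":[0,0,0]},{"grip":0.5,"offset":[-16,168,-46],"angular":[0,0,0]},{"grip":0.5,"offset":[-16.2,175.4,-46],"angular":[0,0,0]},{"grip":0.5,"offset":[-16.2,175.4,-46],"angular":[0,0,0]}]' 
python3 -c "
from h import *
s=snap('wrist','w7'); goal([.4585,-.1193,.017],11);"
```

```text
t: 9.5
tcp_pos: [0.4586, -0.12, 0.0592]
tool_rot: [0.995, 0.095, 0.0, 0.0]
force: [-0.5, 0.4, -1.0]
finger_gap: 0.643
off [ 0.4  0.4 42.2] rot [-0.  0. -0.] | now [ 458.  -119.    59.2] yaw 11.0 gap 0.636 F [-0.3  0.4 -1.2] t 9.55
```

View pics/w7.png

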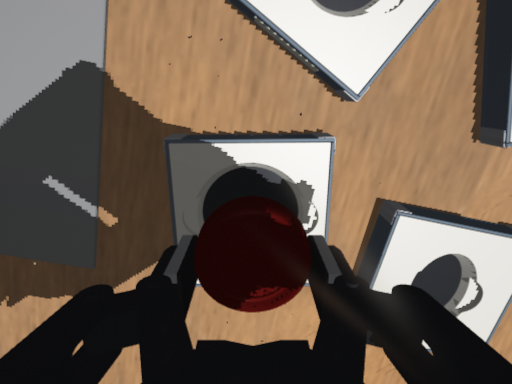

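```bash

python3 -m crank '[{"grip":0.5,"offset":[0.4,0.4,10],"angular":[0,0,0]},{"grip":0.5,"offset":[0.4,0.4,25],"angular":[0,0,0]},{"grip":0.5,"offset":[0.4,0.4,34],"angular":[0,0,0]},{"grip":0.5,"offset":[0.4,0.4,40],"angular":[0,0,0]},{"grip":0.5,"offset":[0.4,0.4,42],"angular":[0,0,0]},{"grip":0.5,"offset":[0.4,0.4,42],"angular":[0,0,0]}]' 
python3 -m crank '[{"grip":0.5,"offset":[0,0,1],"angular":[0,0,0]},{"grip":0.5,"offset":[0,0,2],"angular":[0,0,0]}]'|grep -E "tcp|force"
python3 -m crank '[{"grip":0.5,"offset":[0,0,1],"angular":[0,0,0]}]'|grep -E "tcp|force"
```

```text
t: 10.15
tcp_pos: [0.4586, -0.1192, 0.017]
tool_rot: [0.995, 0.096, -0.0, -0.0]
force: [0.3, -0.7, -1.2]
finger_gap: 0.633
tcp_pos: [0.4591, -0.1198, 0.0156]
force: [0.6, -0.3, -0.6]
tcp_pos: [0.459, -0.1197, 0.0146]
force: [0.6, -0.3, -0.6]
```

```bash

python3 -m crank '[{"grip":0.5,"offset":[0,0,0.7],"angular":[0,0,0]}]'|grep -E "tcp|force"
python3 -m crank '[{"grip":0.5,"offset":[0,0,0.7],"angular":[0,0,0]}]'|grep -E "tcp|force"
```

```text
tcp_pos: [0.4589, -0.1197, 0.0138]
force: [0.1, 0.3, 3.5]
tcp_pos: [0.459, -0.1197, 0.0137]
force: [-1.6, 0.2, 14.8]
```

```bash

python3 -m crank '[{"grip":0.34,"offset":[0,0,-0.5],"angular":[0,0,0]},{"grip":0.31,"offset":[0,0,-0.5],"angular":[0,0,0]},{"grip":0.29,"offset":[0,0,-1],"angular":[0,0,0]},{"grip":0.27,"offset":[0,0,-2],"angular":[0,0,0]},{"grip":0.27,"offset":[0,0,-2],"angular":[0,0,0]}]'
python3 -m crank '[{"grip":0.25,"offset":[0,0,-2],"angular":[0,0,0]},{"grip":0.2,"offset":[0,0,-5],"angular":[0,0,0]},{"grip":0.2,"offset":[0,0,-12],"angular":[0,0,0]},{"grip":0.2,"offset":[0,0,-25],"angular":[0,0,0]},{"grip":0.2,"offset":[0,0,-50],"angular":[0,0,0]},{"grip":0.2,"offset":[0,0,-75],"angular":[0,0,0]},{"grip":0.2,"offset":[0,0,-90],"angular":[0,0,0]},{"grip":0.2,"offset":[0,0,-90],"angular":[0,0,0]}]'
python3 -c "
from h import *
s=snap('wrist','w8'); goal([.4585,-.1193,.017],11);seal(s,(160,120,340,260),.0265)"
```

```text
t: 11.15
tcp_pos: [0.4589, -0.1196, 0.0149]
tool_rot: [0.995, 0.096, 0.0, 0.0]
force: [-0.7, 0.5, -0.6]
finger_gap: 0.731
t: 11.95
tcp_pos: [0.4601, -0.1202, 0.1072]
tool_rot: [0.995, 0.096, 0.002, 0.001]
force: [0.6, -0.4, -0.6]
finger_gap: 0.799
off [-1.  -0.9 89.1] rot [ 0.1 -0.1  0. ] | now [ 459.4 -119.9  106.1] yaw 11.0 gap 0.797 F [-0.1 -0.7  0. ] t 12.0
seal [ 463.  -117.2] rect [ 462.3 -116.5] [111.1 142.5] 10.9 axis -80.0
```

View pics/w8.png

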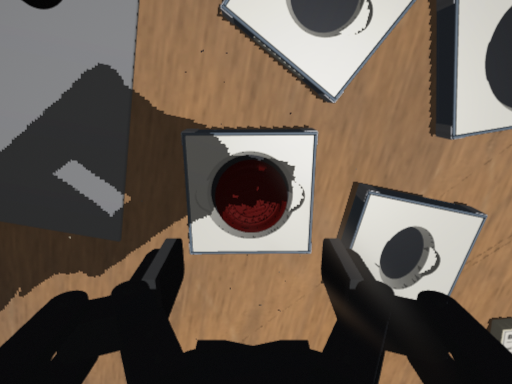

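Large round seal lies centred and flat in its well (wrist view (251,194)). Next: the pointed seal.

```bash
python3 -c "
from h import *
goal([.588,.2155,.11],80)"
```

```text
off [ 190.2 -304.7   -4.1] rot [  0.2  -0.1 -69. ] | now [ 459.4 -119.9  106.1] yaw 11.0 gap 0.797 F [-0.1 -0.7  0. ] t 12.0
```

```bash
python3 -m crank '[{"grip":0.3,"offset":[15,-20,-4],"angular":[0,0,-7]},{"grip":0.38,"offset":[38,-55,-4],"angular":[0,0,-15]},{"grip":0.38,"offset":[60,-95,-4],"angular":[0,0,-23]},{"grip":0.38,"offset":[85,-135,-4],"angular":[0,0,-31]},{"grip":0.38,"offset":[110,-175,-4],"angular":[0,0,-39]},{"grip":0.38,"offset":[135,-215,-4],"angular":[0,0,-47]},{"grip":0.38,"offset":[155,-250,-4],"angular":[0,0,-55]},{"grip":0.38,"offset":[175,-280,-4],"angular":[0,0,-63]},{"grip":0.38,"offset":[187,-300,-4],"angular":[0,0,-69]},{"grip":0.38,"offset":[190.2,-304.7,-4],"angular":[0,0,-69]}]'
python3 -m crank '[{"grip":0.38,"offset":[0,0,0],"angular":[0,0,0]},{"grip":0.38,"offset":[0,0,0],"angular":[0,0,0]}]'
python3 -c "
from h import *
s=snap('wrist','w9'); goal([.588,.2155,.05],80);seal(s,(200,120,305,240),.016)"
```

```text
t: 13.0
tcp_pos: [0.5873, 0.2183, 0.1074]
tool_rot: [0.765, 0.644, -0.0, -0.0]
force: [0.5, 0.2, 0.1]
finger_gap: 0.618
t: 13.2
tcp_pos: [0.5863, 0.2146, 0.108]
tool_rot: [0.767, 0.642, -0.001, -0.0]
force: [0.3, -0.1, 0.1]
finger_gap: 0.618
off [ 1.4  1.5 58.3] rot [-0.1  0.1 -0.1] | now [586.4 214.4 108.3] yaw 79.9 gap 0.618 F [-0.6 -0.5  0.3] t 13.25
seal [588.1 215.6] rect [588.4 215.8] [67.1 38.4] 78.7 axis 79.2
```

View pics/w9.png

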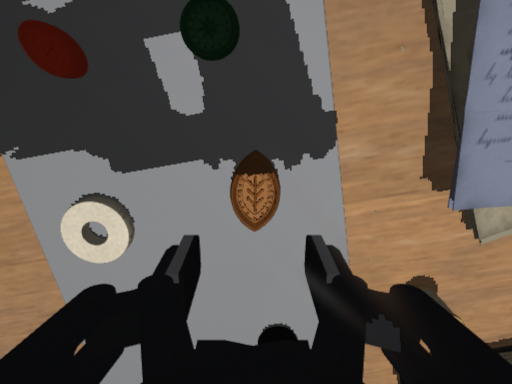

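```bash
python3 -m crank '[{"grip":0.38,"offset":[1.4,1.5,25],"angular":[0,0,0.7]},{"grip":0.38,"offset":[1.4,1.5,55],"angular":[0,0,0.7]},{"grip":0.38,"offset":[1.4,1.5,80],"angular":[0,0,0.7]},{"grip":0.38,"offset":[1.4,1.5,93],"angular":[0,0,0.7]},{"grip":0.38,"offset":[1.4,1.5,99],"angular":[0,0,0.7]},{"grip":0.38,"offset":[1.4,1.5,99],"angular":[0,0,0.7]},{"grip":0.38,"offset":[1.4,1.5,99],"angular":[0,0,0.7]}]'
python3 -c "
from h import *
goal([.5881,.2156,.009],79.2)"
```

```text
t: 13.95
tcp_pos: [0.5899, 0.2168, 0.0109]
tool_rot: [0.77, 0.638, 0.001, 0.0]
force: [0.6, 0.7, -0.6]
finger_gap: 0.62
off [-1.5 -1.6  1.9] rot [ 0.1 -0.   0.1] | now [589.9 216.8  10.9] yaw 79.3 gap 0.62 F [ 0.6  0.7 -0.6] t 13.95
```

```bash
python3 -m crank '[{"grip":0.38,"offset":[-1,-1.2,1.7],"angular":[0,0,0]},{"grip":0.38,"offset":[-1,-1.2,1.7],"angular":[0,0,0]},{"grip":0.65,"offset":[-1,-1.2,1.7],"angular":[0,0,0]},{"grip":0.65,"offset":[-1,-1.2,1.7],"angular":[0,0,0]},{"grip":0.65,"offset":[-1,-1.2,1.7],"angular":[0,0,0]},{"grip":0.65,"offset":[-1,-1.2,1.7],"angular":[0,0,0]},{"grip":0.65,"offset":[-1,-1.2,1.7],"angular":[0,0,0]}]' 30
python3 -m crank '[{"grip":0.65,"offset":[0,0,-2],"angular":[0,0,0]},{"grip":0.65,"offset":[0,0,-5],"angular":[0,0,0]},{"grip":0.65,"offset":[0,0,-10],"angular":[0,0,0]},{"grip":0.65,"offset":[0,0,-10],"angular":[0,0,0]}]' 
python3 -c "
from h import *
snap('wrist','w10');goal([.5953,-.2878,.08],20)"
```

```text
t: 14.65
tcp_pos: [0.588, 0.2163, 0.0091]
tool_rot: [0.77, 0.638, 0.0, 0.0]
force: [-1.8, -0.5, 5.7]
finger_gap: 0.447
t: 15.05
tcp_pos: [0.5882, 0.2163, 0.0188]
tool_rot: [0.77, 0.638, 0.001, 0.0]
force: [0.1, 0.9, -0.0]
finger_gap: 0.451
off [-493.9  100.7  -61.5] rot [ 0.  -0.  59.3] | now [588.1 216.2  18.6] yaw 79.3 gap 0.45 F [ 0.4  1.  -0.2] t 15.1
```

View pics/w10.png

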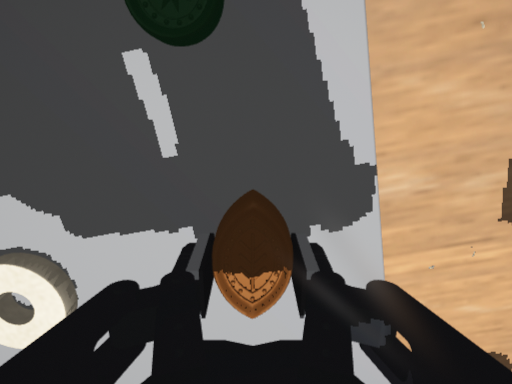

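```bash
python3 -m crank '[{"grip":0.65,"offset":[0,0,-15],"angular":[0,0,0]},{"grip":0.65,"offset":[-5,1,-40],"angular":[0,0,3]},{"grip":0.65,"offset":[-25,5,-60],"angular":[0,0,9]},{"grip":0.65,"offset":[-60,12,-62],"angular":[0,0,15]},{"grip":0.65,"offset":[-105,21,-62],"angular":[0,0,22]},{"grip":0.65,"offset":[-152,31,-62],"angular":[0,0,29]},{"grip":0.65,"offset":[-200,41,-62],"angular":[0,0,36]},{"grip":0.65,"offset":[-248,51,-62],"angular":[0,0,43]},{"grip":0.65,"offset":[-296,60,-62],"angular":[0,0,50]},{"grip":0.65,"offset":[-340,69,-62],"angular":[0,0,55]}]'
python3 -c "
from h import *
goal([.5953,-.2878,.08],20)"
```

```text
t: 16.1
tcp_pos: [0.5924, -0.1332, 0.0813]
tool_rot: [0.978, 0.208, 0.0, 0.0]
force: [1.1, -0.6, -0.2]
finger_gap: 0.453
off [-60.4 142.4   1.4] rot [ 0. -0.  4.] | now [ 592.4 -133.2   81.3] yaw 24.0 gap 0.453 F [ 1.1 -0.6 -0.2] t 16.1
```

```bash
python3 -m crank '[{"grip":0.65,"offset":[-18,42,1],"angular":[0,0,2]},{"grip":0.65,"offset":[-34,80,1],"angular":[0,0,4]},{"grip":0.65,"offset":[-46,110,1],"angular":[0,0,4]},{"grip":0.65,"offset":[-55,130,1],"angular":[0,0,4]},{"grip":0.65,"offset":[-59,139,1],"angular":[0,0,4]},{"grip":0.65,"offset":[-59,139,1],"angular":[0,0,4]},{"grip":0.65,"offset":[-59,139,1],"angular":[0,0,4]}]'
python3 -c "
from h import *
snap('wrist','w11');goal([.5953,-.2878,.022],20)"
```

```text
t: 16.8
tcp_pos: [0.5955, -0.2799, 0.0792]
tool_rot: [0.984, 0.177, -0.0, -0.001]
force: [-0.1, -0.1, -1.2]
finger_gap: 0.45
off [-3.1  7.7 57.1] rot [-0.1  0.   0.4] | now [ 595.6 -279.6   79.1] yaw 20.4 gap 0.451 F [-0.9  0.4 -0.4] t 16.85
```

View pics/w11.png

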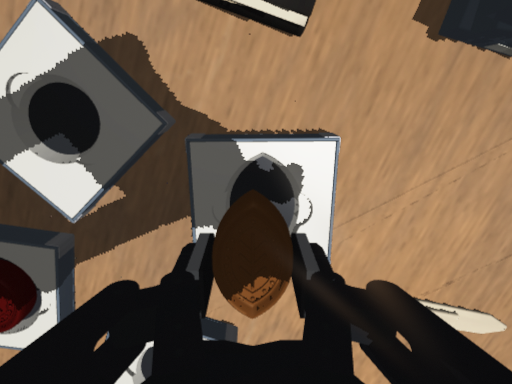

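```bash
python3 -m crank '[{"grip":0.65,"offset":[-2,5,5],"angular":[0,0,0.4]},{"grip":0.65,"offset":[-3.1,7.7,20],"angular":[0,0,0.4]},{"grip":0.65,"offset":[-3.1,7.7,37],"angular":[0,0,0.4]},{"grip":0.65,"offset":[-3.1,7.7,50],"angular":[0,0,0.4]},{"grip":0.65,"offset":[-3.1,7.7,54],"angular":[0,0,0.4]},{"grip":0.65,"offset":[-3.1,7.7,54],"angular":[0,0,0.4]},{"grip":0.65,"offset":[-3.1,7.7,54],"angular":[0,0,0.4]}]'
python3 -c "
from h import *
snap('wrist','w12');goal([.5953,-.2878,.0175],20)"
```

```text
t: 17.55
tcp_pos: [0.5958, -0.2901, 0.0251]
tool_rot: [0.985, 0.173, 0.0, 0.0]
force: [0.9, -0.3, 0.2]
finger_gap: 0.451
off [ 0.1 -2.6  8.1] rot [ 0.  -0.  -0.1] | now [ 596.  -290.2   25.6] yaw 19.9 gap 0.448 F [ 0.6 -0.5 -0.2] t 17.6
```

View pics/w12.png

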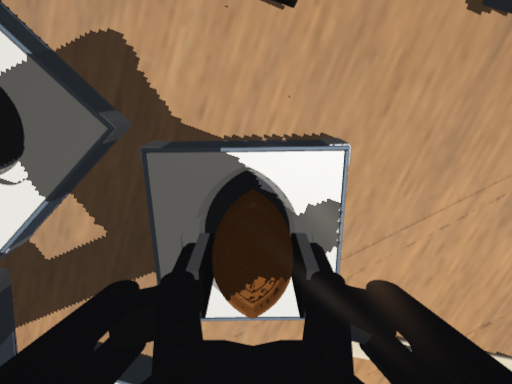

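```bash
python3 -m crank '[{"grip":0.65,"offset":[0,-2.2,2],"angular":[0,0,0]},{"grip":0.65,"offset":[0,-2.2,4],"angular":[0,0,0]},{"grip":0.65,"offset":[0,-2.2,6],"angular":[0,0,0]},{"grip":0.65,"offset":[0,-2.2,7],"angular":[0,0,0]}]' | grep -E "tcp|force"
python3 -m crank '[{"grip":0.65,"offset":[0,0,0.7],"angular":[0,0,0]}]'|grep -E "tcp|force"
python3 -m crank '[{"grip":0.65,"offset":[0,0,0.5],"angular":[0,0,0]}]'|grep -E "tcp|force"
```

```text
tcp_pos: [0.5948, -0.2879, 0.0182]
force: [-0.1, 0.3, -0.3]
tcp_pos: [0.5948, -0.2879, 0.0176]
force: [-1.3, 0.6, 4.9]
tcp_pos: [0.5948, -0.2879, 0.0176]
force: [-1.5, 1.0, 5.3]
```

```bash

python3 -m crank '[{"grip":0.53,"offset":[0,0,-0.3],"angular":[0,0,0]},{"grip":0.50,"offset":[0,0,-0.5],"angular":[0,0,0]},{"grip":0.47,"offset":[0,0,-1],"angular":[0,0,0]},{"grip":0.45,"offset":[0,0,-2],"angular":[0,0,0]},{"grip":0.45,"offset":[0,0,-2],"angular":[0,0,0]}]'
python3 -m crank '[{"grip":0.43,"offset":[0,0,-2],"angular":[0,0,0]},{"grip":0.4,"offset":[0,0,-5],"angular":[0,0,0]},{"grip":0.38,"offset":[0,0,-12],"angular":[0,0,0]},{"grip":0.38,"offset":[0,0,-25],"angular":[0,0,0]},{"grip":0.38,"offset":[0,0,-50],"angular":[0,0,0]},{"grip":0.38,"offset":[0,0,-75],"angular":[0,0,0]},{"grip":0.38,"offset":[0,0,-90],"angular":[0,0,0]},{"grip":0.38,"offset":[0,0,-90],"angular":[0,0,0]}]'
python3 -c "
from h import *
s=snap('wrist','w13'); goal([.577,.3365,.11],-26); goal([.577,.3365,.11],-26+180); print(manip.sense()['q'])"
```

```text
t: 18.7
tcp_pos: [0.5951, -0.2882, 0.0191]
tool_rot: [0.985, 0.173, 0.0, 0.0]
force: [-0.1, -0.0, 0.1]
finger_gap: 0.55
t: 19.5
tcp_pos: [0.5966, -0.2891, 0.1125]
tool_rot: [0.985, 0.173, 0.002, 0.002]
force: [0.4, -0.4, 0.3]
finger_gap: 0.623
off [ 1.953e+02 -5.939e+02 -5.000e-01] rot [ 0.1 -0.2 45.9] | now [ 595.6 -288.4  110.7] yaw 19.9 gap 0.621 F [-0.8 -0.3 -0.4] t 19.55
off [ 1.953e+02 -5.939e+02 -5.000e-01] rot [ 2.000e-01  1.000e-01 -1.341e+02] | now [ 595.6 -288.4  110.7] yaw 19.9 gap 0.621 F [-0.8 -0.3 -0.4] t 19.55
[-6.19527496e-01  7.16850552e-01  1.43399494e+00 -2.17025648e-05
  9.87589268e-01  6.03865224e-01]
```

View pics/w13.png

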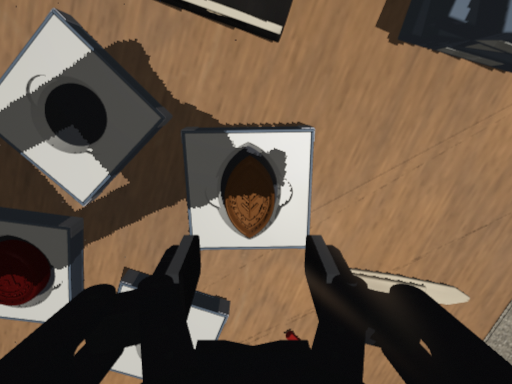

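Pointed seal lies flat in its well (249,192). Next: the small round seal, keeping the yaw.

```bash
python3 -m crank '[{"grip":0.38,"offset":[6,-20,0],"angular":[0,0,0]},{"grip":0.38,"offset":[18,-58,0],"angular":[0,0,0]},{"grip":0.38,"offset":[33,-103,0],"angular":[0,0,0]},{"grip":0.38,"offset":[48,-148,0],"angular":[0,0,0]},{"grip":0.38,"offset":[63,-193,0],"angular":[0,0,0]},{"grip":0.38,"offset":[78,-238,0],"angular":[0,0,0]},{"grip":0.38,"offset":[93,-283,0],"angular":[0,0,0]},{"grip":0.38,"offset":[108,-328,0],"angular":[0,0,0]},{"grip":0.38,"offset":[123,-373,0],"angular":[0,0,0]},{"grip":0.38,"offset":[138,-418,0],"angular":[0,0,0]}]' >/dev/null
python3 -m crank '[{"grip":0.38,"offset":[14,-44,0],"angular":[0,0,0]},{"grip":0.38,"offset":[28,-88,0],"angular":[0,0,0]},{"grip":0.38,"offset":[42,-130,0],"angular":[0,0,0]},{"grip":0.38,"offset":[52,-160,0],"angular":[0,0,0]},{"grip":0.38,"offset":[57,-176,0],"angular":[0,0,0]},{"grip":0.38,"offset":[57,-176,0],"angular":[0,0,0]},{"grip":0.38,"offset":[57,-176,0],"angular":[0,0,0]}]'
python3 -c "
from h import *
s=snap('wrist','w14'); goal([.577,.3365,.05],20)
h=cv2.cvtColor(s['pixels'],cv2.COLOR_RGB2HSV)
seal(s,(200,120,305,240),.016,100)"
```

```text
t: 21.25
tcp_pos: [0.5749, 0.336, 0.108]
tool_rot: [0.985, 0.173, -0.001, 0.001]
force: [0.0, 0.1, 0.0]
finger_gap: 0.619
off [ 2.  -0.6 58.3] rot [ 0.   0.1 -0.1] | now [575.4 335.4 108.3] yaw 19.9 gap 0.62 F [ 0.  -0.7 -0.7] t 21.3
seal [569.4 333.1] rect [573.7 331.8] [27.6 39.2] 52.1 axis -59.9
```

View pics/w14.png

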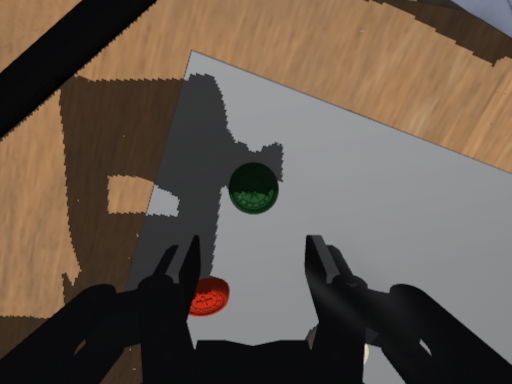

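```bash
python3 -c "
from h import *
s=snap('wrist')
h=cv2.cvtColor(s['pixels'],cv2.COLOR_RGB2HSV).astype(int)
m=((h[...,0]>40)&(h[...,0]<90)&(h[...,1]>60)).astype(np.uint8)*255
b=blobs(m,50,(215,140,295,230))[0]
(c,r)=cv2.minEnclosingCircle(b[2]); print(b[0],b[1],c,r,np.round(plane(s,b[1],.016)*1000,1),np.round(plane(s,c,.016)*1000,1)); goal([.577,.3365,.009],20)"
```

```text
1921.5 (252.04519038945267, 188.12195333506807) (251.75820922851562, 188.11483764648438) 25.65612030029297 [578.7 337.4  16. ] [578.6 337.7  16. ]
off [ 1.8 -1.  99.6] rot [ 0.   0.1 -0.2] | now [575.8 335.1 108.6] yaw 19.8 gap 0.618 F [ 0.3 -0.5 -0.1] t 21.35
```

```bash
python3 -m crank '[{"grip":0.38,"offset":[2.7,-1,25],"angular":[0,0,0]},{"grip":0.38,"offset":[2.7,-1,55],"angular":[0,0,0]},{"grip":0.38,"offset":[2.7,-1,80],"angular":[0,0,0]},{"grip":0.38,"offset":[2.7,-1,93],"angular":[0,0,0]},{"grip":0.38,"offset":[2.7,-1,99],"angular":[0,0,0]},{"grip":0.38,"offset":[2.7,-1,99],"angular":[0,0,0]},{"grip":0.38,"offset":[2.7,-1,99],"angular":[0,0,0]}]'
python3 -c "
from h import *
goal([.578,.337,.009],20)"
```

```text
t: 22.05
tcp_pos: [0.5792, 0.3388, 0.0111]
tool_rot: [0.985, 0.173, 0.001, -0.0]
force: [-0.5, 1.4, 0.5]
finger_gap: 0.621
off [-1.8  1.3  2.1] rot [ 0.  -0.1 -0.1] | now [579.2 338.8  11.1] yaw 19.9 gap 0.621 F [-0.5  1.4  0.5] t 22.05
```

```bash
python3 -m crank '[{"grip":0.38,"offset":[-1.6,1.2,1.8],"angular":[0,0,0]},{"grip":0.38,"offset":[-1.6,1.2,1.8],"angular":[0,0,0]},{"grip":0.65,"offset":[-1.6,1.2,1.8],"angular":[0,0,0]},{"grip":0.65,"offset":[-1.6,1.2,1.8],"angular":[0,0,0]},{"grip":0.65,"offset":[-1.6,1.2,1.8],"angular":[0,0,0]},{"grip":0.65,"offset":[-1.6,1.2,1.8],"angular":[0,0,0]},{"grip":0.65,"offset":[-1.6,1.2,1.8],"angular":[0,0,0]}]' 30
python3 -m crank '[{"grip":0.65,"offset":[0,0,-2],"angular":[0,0,0]},{"grip":0.65,"offset":[0,0,-5],"angular":[0,0,0]},{"grip":0.65,"offset":[0,0,-10],"angular":[0,0,0]},{"grip":0.65,"offset":[0,0,-10],"angular":[0,0,0]}]' 
python3 -c "
from h import *
snap('wrist','w15');goal([.607,-.1426,.08],-25.8)"
```

```text
t: 22.75
tcp_pos: [0.5775, 0.3374, 0.0091]
tool_rot: [0.985, 0.173, 0.0, -0.0]
force: [-0.6, -0.3, 6.4]
finger_gap: 0.447
t: 23.15
tcp_pos: [0.5776, 0.3374, 0.0188]
tool_rot: [0.985, 0.173, 0.001, -0.0]
force: [-0.9, 0.2, 0.0]
finger_gap: 0.445
off [-135.5  461.3  -61.5] rot [-0.  -0.  45.7] | now [577.4 337.3  18.6] yaw 19.9 gap 0.446 F [-0.2 -0.5  0. ] t 23.2
```

View pics/w15.png

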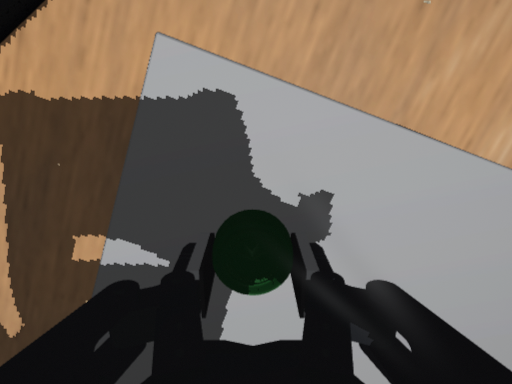

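```bash
python3 -m crank '[{"grip":0.65,"offset":[0,0,-15],"angular":[0,0,0]},{"grip":0.65,"offset":[-2,5,-40],"angular":[0,0,3]},{"grip":0.65,"offset":[-8,25,-60],"angular":[0,0,9]},{"grip":0.65,"offset":[-18,60,-62],"angular":[0,0,15]},{"grip":0.65,"offset":[-30,105,-62],"angular":[0,0,21]},{"grip":0.65,"offset":[-44,150,-62],"angular":[0,0,27]},{"grip":0.65,"offset":[-58,196,-62],"angular":[0,0,33]},{"grip":0.65,"offset":[-71,242,-62],"angular":[0,0,39]},{"grip":0.65,"offset":[-84,288,-62],"angular":[0,0,43]},{"grip":0.65,"offset":[-98,334,-62],"angular":[0,0,45.7]}]' >/dev/null
python3 -m crank '[{"grip":0.65,"offset":[0,0,0],"angular":[0,0,0]}]'
python3 -c "
from h import *
goal([.607,-.1426,.08],-25.8)"
```

```text
t: 24.3
tcp_pos: [0.6006, -0.0168, 0.0815]
tool_rot: [0.974, -0.227, 0.002, 0.001]
force: [1.1, -0.2, 0.4]
finger_gap: 0.449
off [ 61.4 110.    1.8] rot [ 0.  -0.3 -0.4] | now [600.6 -16.8  81.5] yaw -26.2 gap 0.449 F [ 1.1 -0.2  0.4] t 24.3
```

```bash
python3 -m crank '[{"grip":0.65,"offset":[20,35,1],"angular":[0,0,0]},{"grip":0.65,"offset":[40,70,1],"angular":[0,0,0]},{"grip":0.65,"offset":[53,95,1],"angular":[0,0,0]},{"grip":0.65,"offset":[60,107,1],"angular":[0,0,0]},{"grip":0.65,"offset":[60,107,1],"angular":[0,0,0]},{"grip":0.65,"offset":[60,107,1],"angular":[0,0,0]}]' >/dev/null
python3 -c "
from h import *
goal([.607,-.1426,.022],-25.8);snap('wrist','w16')"
```

```text
off [ 6.   9.6 57.4] rot [-0.   0.1  0. ] | now [ 605.8 -131.4   79.4] yaw -25.8 gap 0.446 F [ 0.2  0.1 -0.2] t 24.9
```

View pics/w16.png

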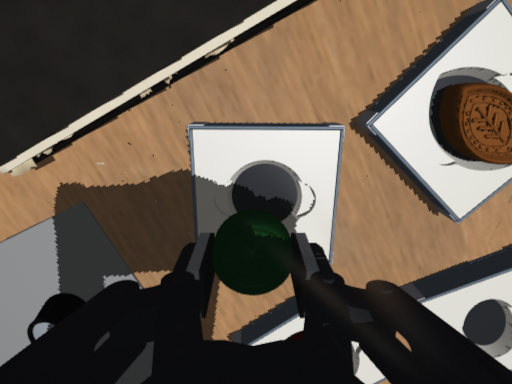

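```bash
python3 -m crank '[{"grip":0.65,"offset":[3,5,5],"angular":[0,0,0]},{"grip":0.65,"offset":[5.5,8.7,20],"angular":[0,0,0]},{"grip":0.65,"offset":[5.5,8.7,37],"angular":[0,0,0]},{"grip":0.65,"offset":[5.5,8.7,50],"angular":[0,0,0]},{"grip":0.65,"offset":[5.5,8.7,53],"angular":[0,0,0]},{"grip":0.65,"offset":[5.5,8.7,53],"angular":[0,0,0]},{"grip":0.65,"offset":[5.5,8.7,53],"angular":[0,0,0]}]'
python3 -c "
from h import *
goal([.607,-.1426,.0176],-25.8);snap('wrist','w17')"
```

```text
t: 25.65
tcp_pos: [0.6076, -0.1429, 0.0263]
tool_rot: [0.975, -0.223, 0.0, 0.0]
force: [0.9, 1.5, 0.7]
finger_gap: 0.446
off [-0.7 -0.1  8.7] rot [-0. -0.  0.] | now [ 607.6 -142.9   26.3] yaw -25.8 gap 0.446 F [0.9 1.5 0.7] t 25.65
```

View pics/w17.png

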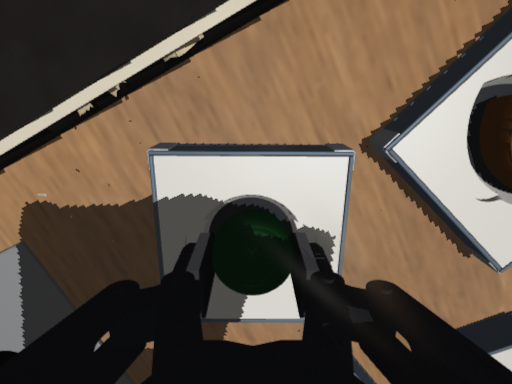

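Seal (253,246) sits centred over the well, box edges 150–353; lower to contact.

```bash
python3 -m crank '[{"grip":0.65,"offset":[0,0,2],"angular":[0,0,0]},{"grip":0.65,"offset":[0,0,4],"angular":[0,0,0]},{"grip":0.65,"offset":[0,0,6],"angular":[0,0,0]},{"grip":0.65,"offset":[0,0,7.5],"angular":[0,0,0]}]' | grep -E "tcp|force"
python3 -m crank '[{"grip":0.65,"offset":[0,0,0.7],"angular":[0,0,0]}]'|grep -E "tcp|force"
python3 -m crank '[{"grip":0.65,"offset":[0,0,0.5],"angular":[0,0,0]}]'|grep -E "tcp|force"
```

```text
tcp_pos: [0.6073, -0.1429, 0.0187]
force: [0.4, -0.5, -0.7]
tcp_pos: [0.6072, -0.1429, 0.0178]
force: [1.2, 0.1, -0.3]
tcp_pos: [0.6072, -0.1429, 0.0176]
force: [-0.5, 0.5, 4.2]
```

```bash

python3 -m crank '[{"grip":0.53,"offset":[0,0,-0.3],"angular":[0,0,0]},{"grip":0.50,"offset":[0,0,-0.5],"angular":[0,0,0]},{"grip":0.47,"offset":[0,0,-1],"angular":[0,0,0]},{"grip":0.45,"offset":[0,0,-2],"angular":[0,0,0]},{"grip":0.45,"offset":[0,0,-2],"angular":[0,0,0]}]'
python3 -m crank '[{"grip":0.43,"offset":[0,0,-2],"angular":[0,0,0]},{"grip":0.4,"offset":[0,0,-5],"angular":[0,0,0]},{"grip":0.38,"offset":[0,0,-12],"angular":[0,0,0]},{"grip":0.38,"offset":[0,0,-25],"angular":[0,0,0]},{"grip":0.38,"offset":[0,0,-50],"angular":[0,0,0]},{"grip":0.38,"offset":[0,0,-75],"angular":[0,0,0]},{"grip":0.38,"offset":[0,0,-90],"angular":[0,0,0]},{"grip":0.38,"offset":[0,0,-90],"angular":[0,0,0]}]'
python3 -c "
from h import *
s=snap('wrist','w18'); goal([.466,.342,.11],-54.7)"
```

```text
t: 26.8
tcp_pos: [0.6074, -0.143, 0.0197]
tool_rot: [0.975, -0.223, 0.0, 0.0]
force: [-0.5, -0.2, 0.3]
finger_gap: 0.553
t: 27.6
tcp_pos: [0.6092, -0.1436, 0.1128]
tool_rot: [0.975, -0.223, 0.003, 0.001]
force: [0.5, -0.0, 0.4]
finger_gap: 0.62
off [-3.390e+02 -3.751e+02  1.000e-01] rot [-0.1 -0.2 28.9] | now [ 608.  -143.2  111. ] yaw -25.8 gap 0.619 F [-1.  -0.1 -0.9] t 27.65
```

View pics/w18.png

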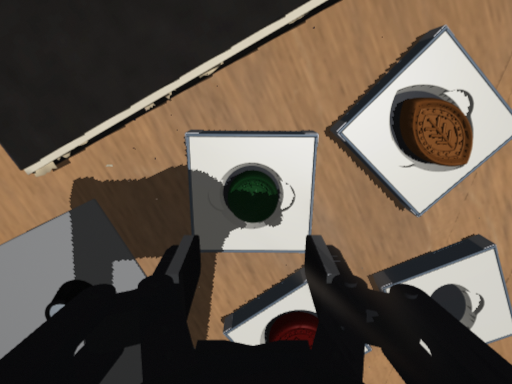

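```bash
python3 -m crank '[{"grip":0.45,"offset":[-10,-11,0],"angular":[0,0,-6]},{"grip":0.5,"offset":[-26,-29,0],"angular":[0,0,-14]},{"grip":0.5,"offset":[-44,-48,0],"angular":[0,0,-22]},{"grip":0.5,"offset":[-62,-68,0],"angular":[0,0,-30]},{"grip":0.5,"offset":[-80,-88,0],"angular":[0,0,-38]},{"grip":0.5,"offset":[-98,-108,0],"angular":[0,0,-46]},{"grip":0.5,"offset":[-116,-128,0],"angular":[0,0,-54]},{"grip":0.5,"offset":[-134,-148,0],"angular":[0,0,-62]},{"grip":0.5,"offset":[-152,-168,0],"angular":[0,0,-70]},{"grip":0.5,"offset":[-170,-188,0],"angular":[0,0,-76]}]' >/dev/null
python3 -m crank '[{"grip":0.5,"offset":[0,0,0],"angular":[0,0,0]}]'
python3 -c "
from h import *
goal([.466,.342,.11],125.3)"
```

```text
t: 28.75
tcp_pos: [0.5331, 0.103, 0.1081]
tool_rot: [0.905, 0.426, -0.002, -0.001]
force: [0.0, -0.2, -0.8]
finger_gap: 0.503
off [ 141.6 -203.9   -1.4] rot [ -0.3  -0.  -74.8] | now [533.1 103.  108.1] yaw 50.5 gap 0.503 F [ 0.  -0.2 -0.8] t 28.75
```

```bash
python3 -m crank '[{"grip":0.5,"offset":[16,-22,-1],"angular":[0,0,-8]},{"grip":0.5,"offset":[32,-45,-1],"angular":[0,0,-16]},{"grip":0.5,"offset":[49,-70,-1],"angular":[0,0,-24]},{"grip":0.5,"offset":[66,-95,-1],"angular":[0,0,-32]},{"grip":0.5,"offset":[83,-120,-1],"angular":[0,0,-40]},{"grip":0.5,"offset":[100,-144,-1],"angular":[0,0,-48]},{"grip":0.5,"offset":[116,-167,-1],"angular":[0,0,-56]},{"grip":0.5,"offset":[130,-187,-1],"angular":[0,0,-64]},{"grip":0.5,"offset":[138,-199,-1],"angular":[0,0,-71]},{"grip":0.5,"offset":[140,-202,-1],"angular":[0,0,-74.8]}]' >/dev/null
python3 -m crank '[{"grip":0.5,"offset":[0,0,0],"angular":[0,0,0]},{"grip":0.5,"offset":[0,0,0],"angular":[0,0,0]}]'
python3 -c "
from h import *
s=snap('wrist','w19');goal([.466,.342,.05],125.3);seal(s,(205,130,305,240))"
```

```text
t: 29.95
tcp_pos: [0.4705, 0.3364, 0.1098]
tool_rot: [0.463, 0.886, -0.001, -0.0]
force: [-0.4, -0.5, -1.1]
finger_gap: 0.495
off [ 7.3 -0.5 59.9] rot [-0.1  0.  -0.4] | now [470.6 336.4 109.9] yaw 124.9 gap 0.496 F [-0.4 -0.7 -0.9] t 30.0
seal [466.7 343.1] rect [466.9 343.2] [27.1 46.6] 34.0 axis -55.1
```

View pics/w19.png

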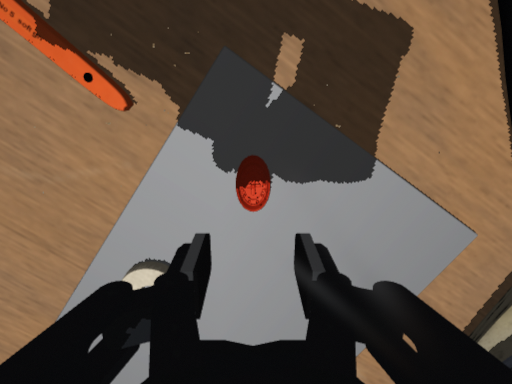

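```bash
python3 -m crank '[{"grip":0.5,"offset":[4,0.5,25],"angular":[0,0,0]},{"grip":0.5,"offset":[7.2,0.5,55],"angular":[0,0,0]},{"grip":0.5,"offset":[7.2,0.5,80],"angular":[0,0,0]},{"grip":0.5,"offset":[7.2,0.5,93],"angular":[0,0,0]},{"grip":0.5,"offset":[7.2,0.5,97],"angular":[0,0,0]},{"grip":0.5,"offset":[7.2,0.5,98],"angular":[0,0,0]},{"grip":0.5,"offset":[7.2,0.5,98],"angular":[0,0,0]}]'
python3 -c "
from h import *
goal([.4667,.3428,.010],125)"
```

```text
t: 30.7
tcp_pos: [0.4676, 0.3436, 0.0133]
tool_rot: [0.462, 0.887, 0.001, 0.001]
force: [0.4, 0.3, 0.2]
finger_gap: 0.499
off [-0.1 -1.2  3.3] rot [ 0.1  0.  -0. ] | now [467.6 343.6  13.3] yaw 125.0 gap 0.499 F [0.4 0.3 0.2] t 30.7
```

```bash
python3 -m crank '[{"grip":0.5,"offset":[0,-0.5,3],"angular":[0,0,0]},{"grip":0.5,"offset":[0,-0.5,3],"angular":[0,0,0]},{"grip":0.8,"offset":[0,-0.5,3],"angular":[0,0,0]},{"grip":0.8,"offset":[0,-0.5,3],"angular":[0,0,0]},{"grip":0.8,"offset":[0,-0.5,3],"angular":[0,0,0]},{"grip":0.8,"offset":[0,-0.5,3],"angular":[0,0,0]},{"grip":0.8,"offset":[0,-0.5,3],"angular":[0,0,0]}]' 30
python3 -m crank '[{"grip":0.8,"offset":[0,0,-2],"angular":[0,0,0]},{"grip":0.8,"offset":[0,0,-5],"angular":[0,0,0]},{"grip":0.8,"offset":[0,0,-10],"angular":[0,0,0]},{"grip":0.8,"offset":[0,0,-10],"angular":[0,0,0]}]' 
python3 -c "
from h import *
snap('wrist','w20');goal([.4297,-.2583,.08],178.5)"
```

```text
t: 31.4
tcp_pos: [0.4666, 0.3433, 0.0102]
tool_rot: [0.462, 0.887, 0.0, 0.0]
force: [-0.4, -0.2, 5.0]
finger_gap: 0.313
t: 31.8
tcp_pos: [0.4667, 0.3433, 0.0201]
tool_rot: [0.462, 0.887, 0.0, 0.0]
force: [-1.0, 0.1, 0.0]
finger_gap: 0.314
off [-471.5 -375.2  -60.4] rot [  0.    0.  -53.5] | now [466.5 343.2  19.8] yaw 125.0 gap 0.309 F [ 0.9  0.2 -0.6] t 31.85
```

View pics/w20.png

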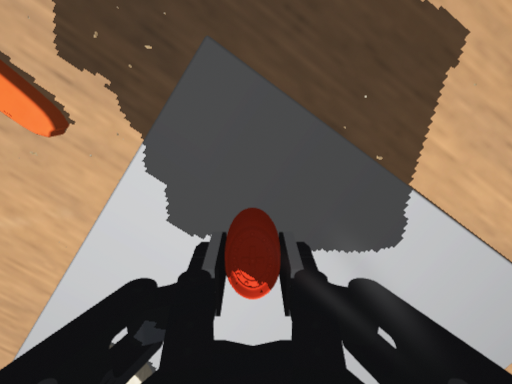

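```bash
python3 -m crank '[{"grip":0.8,"offset":[0,0,-15],"angular":[0,0,0]},{"grip":0.8,"offset":[-4,-3,-40],"angular":[0,0,-2]},{"grip":0.8,"offset":[-16,-13,-58],"angular":[0,0,-7]},{"grip":0.8,"offset":[-42,-34,-60],"angular":[0,0,-13]},{"grip":0.8,"offset":[-76,-61,-60],"angular":[0,0,-19]},{"grip":0.8,"offset":[-112,-89,-60],"angular":[0,0,-25]},{"grip":0.8,"offset":[-148,-118,-60],"angular":[0,0,-31]},{"grip":0.8,"offset":[-184,-147,-60],"angular":[0,0,-37]},{"grip":0.8,"offset":[-220,-175,-60],"angular":[0,0,-43]},{"grip":0.8,"offset":[-256,-204,-60],"angular":[0,0,-49]}]' 
python3 -m crank '[{"grip":0.8,"offset":[0,0,0],"angular":[0,0,0]}]'
python3 -c "
from h import *
goal([.4297,-.2583,.08],178.5)"
```

```text
t: 32.85
tcp_pos: [0.4463, 0.0146, 0.0804]
tool_rot: [0.05, 0.999, -0.0, 0.001]
force: [2.0, 0.1, -1.3]
finger_gap: 0.311
t: 32.95
tcp_pos: [0.4473, 0.0113, 0.0804]
tool_rot: [0.056, 0.998, -0.001, 0.001]
force: [0.1, 0.3, -0.1]
finger_gap: 0.309
off [ -12.4 -269.9    0.7] rot [-0.1  0.1 -4.9] | now [447.3  11.3  80.4] yaw 173.6 gap 0.309 F [ 0.1  0.3 -0.1] t 32.95
```

```bash
python3 -m crank '[{"grip":0.8,"offset":[-1,-20,0],"angular":[0,0,-2]},{"grip":0.8,"offset":[-2,-55,0],"angular":[0,0,-4.9]},{"grip":0.8,"offset":[-4,-95,0],"angular":[0,0,-4.9]},{"grip":0.8,"offset":[-6,-135,0],"angular":[0,0,-4.9]},{"grip":0.8,"offset":[-8,-175,0],"angular":[0,0,-4.9]},{"grip":0.8,"offset":[-10,-210,0],"angular":[0,0,-4.9]},{"grip":0.8,"offset":[-11,-240,0],"angular":[0,0,-4.9]},{"grip":0.8,"offset":[-12,-260,0],"angular":[0,0,-4.9]},{"grip":0.8,"offset":[-12,-269,0],"angular":[0,0,-4.9]},{"grip":0.8,"offset":[-12,-269,0],"angular":[0,0,-4.9]}]' 
python3 -m crank '[{"grip":0.8,"offset":[0,0,0],"angular":[0,0,0]}]' >/dev/null
python3 -c "
from h import *
goal([.4297,-.2583,.025],178.5);snap('wrist','w21')"
```

```text
t: 33.95
tcp_pos: [0.4303, -0.253, 0.08]
tool_rot: [0.01, 1.0, -0.0, 0.0]
force: [0.5, -0.4, -0.4]
finger_gap: 0.311
off [-0.2 -7.4 54.7] rot [ 0.1 -0.   0.4] | now [ 429.7 -251.    79.7] yaw 178.9 gap 0.311 F [-0.1 -0.1  0.3] t 34.05
```

View pics/w21.png

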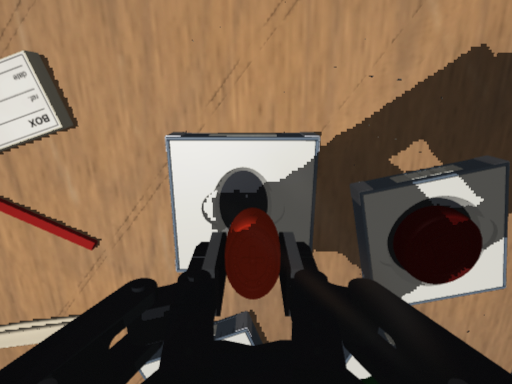

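```bash
python3 -m crank '[{"grip":0.8,"offset":[0,-4,5],"angular":[0,0,0.4]},{"grip":0.8,"offset":[0,-7,20],"angular":[0,0,0.4]},{"grip":0.8,"offset":[0,-7,36],"angular":[0,0,0.4]},{"grip":0.8,"offset":[0,-7,48],"angular":[0,0,0.4]},{"grip":0.8,"offset":[0,-7,52],"angular":[0,0,0.4]},{"grip":0.8,"offset":[0,-7,52],"angular":[0,0,0.4]},{"grip":0.8,"offset":[0,-7,52],"angular":[0,0,0.4]}]'
python3 -c "
from h import *
goal([.4297,-.2583,.0188],178.5);snap('wrist','w22')"
```

```text
t: 34.8
tcp_pos: [0.4299, -0.2594, 0.0277]
tool_rot: [0.013, 1.0, -0.0, 0.0]
force: [0.1, 0.4, 0.1]
finger_gap: 0.311
off [0.3 1.1 8.9] rot [-0.  0.  0.] | now [ 429.9 -259.4   27.7] yaw 178.5 gap 0.311 F [0.1 0.4 0.1] t 34.8
```

View pics/w22.png

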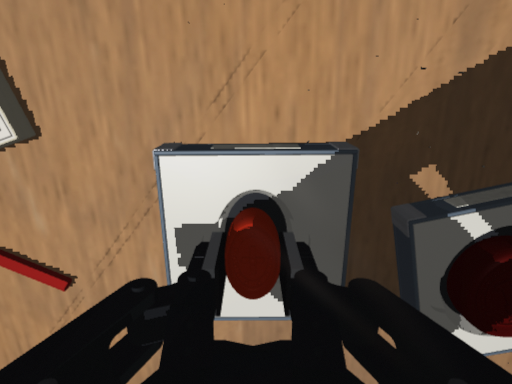

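Box edges 155–356 (mid 255.5), seal at 253: about +1 mm in tool y, agreeing with the computed shift.

```bash
python3 -m crank '[{"grip":0.8,"offset":[0,1,2],"angular":[0,0,0]},{"grip":0.8,"offset":[0,1,4],"angular":[0,0,0]},{"grip":0.8,"offset":[0,1,6],"angular":[0,0,0]},{"grip":0.8,"offset":[0,1,7.8],"angular":[0,0,0]}]' | grep -E "tcp|force"
python3 -m crank '[{"grip":0.8,"offset":[0,0,0.7],"angular":[0,0,0]}]'|grep -E "tcp|force"
python3 -m crank '[{"grip":0.8,"offset":[0,0,0.6],"angular":[0,0,0]}]'|grep -E "tcp|force"
```

```text
tcp_pos: [0.4298, -0.2584, 0.0197]
force: [0.4, 0.0, 0.2]
tcp_pos: [0.4297, -0.2584, 0.0188]
force: [0.2, -0.4, -0.2]
tcp_pos: [0.4298, -0.2584, 0.0186]
force: [-1.0, 1.0, 8.6]
```

```bash

python3 -m crank '[{"grip":0.67,"offset":[0,0,-0.3],"angular":[0,0,0]},{"grip":0.64,"offset":[0,0,-0.5],"angular":[0,0,0]},{"grip":0.61,"offset":[0,0,-1],"angular":[0,0,0]},{"grip":0.59,"offset":[0,0,-2],"angular":[0,0,0]},{"grip":0.59,"offset":[0,0,-2],"angular":[0,0,0]}]'
python3 -m crank '[{"grip":0.57,"offset":[0,0,-2],"angular":[0,0,0]},{"grip":0.54,"offset":[0,0,-5],"angular":[0,0,0]},{"grip":0.5,"offset":[0,0,-12],"angular":[0,0,0]},{"grip":0.5,"offset":[0,0,-25],"angular":[0,0,0]},{"grip":0.5,"offset":[0,0,-50],"angular":[0,0,0]},{"grip":0.5,"offset":[0,0,-90],"angular":[0,0,0]},{"grip":0.5,"offset":[0,0,-130],"angular":[0,0,0]},{"grip":0.5,"offset":[0,0,-170],"angular":[0,0,0]},{"grip":0.5,"offset":[0,0,-190],"angular":[0,0,0]},{"grip":0.5,"offset":[0,0,-190],"angular":[0,0,0]}]'
python3 -c "
from h import *
s=snap('wrist','w23'); goal([.54,-.2,.25],178.5)"
```

```text
t: 35.95
tcp_pos: [0.4299, -0.2585, 0.0205]
tool_rot: [0.013, 1.0, -0.0, 0.0]
force: [0.2, -0.1, -0.4]
finger_gap: 0.407
t: 36.95
tcp_pos: [0.4314, -0.2598, 0.2148]
tool_rot: [0.013, 1.0, -0.003, 0.003]
force: [-0.1, -0.3, -0.3]
finger_gap: 0.502
off [-108.2   61.6  -37. ] rot [-0.2  0.2  0. ] | now [ 430.4 -258.9  212.8] yaw 178.5 gap 0.499 F [-0.9  0.3 -0.3] t 37.0
```

View pics/w23.png

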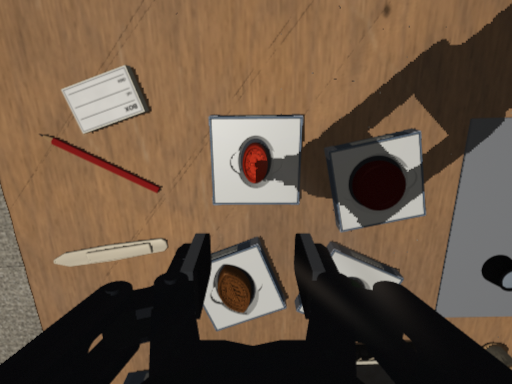

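```bash

python3 -m crank '[{"grip":0.5,"offset":[0,25,-5],"angular":[0,0,0]},{"grip":0.5,"offset":[0,60,-10],"angular":[0,0,0]},{"grip":0.5,"offset":[0,100,-20],"angular":[0,0,0]},{"grip":0.5,"offset":[0,140,-30],"angular":[0,0,0]},{"grip":0.5,"offset":[0,180,-35],"angular":[0,0,0]},{"grip":0.5,"offset":[0,220,-40],"angular":[0,0,0]},{"grip":0.5,"offset":[0,260,-40],"angular":[0,0,0]},{"grip":0.5,"offset":[0,290,-40],"angular":[0,0,0]},{"grip":0.5,"offset":[0,310,-40],"angular":[0,0,0]},{"grip":0.5,"offset":[0,310,-40],"angular":[0,0,0]}]'
python3 - <<'E'
from h import *
a=snap("top","t9"); b=snap("scene","s9")
h=cv2.cvtColor(a["pixels"],cv2.COLOR_RGB2HSV).astype(int)
m=((h[...,1]>100)&(h[...,2]>20)).astype(np.uint8)*255
g={"sr":((313,159),(607,-142.6)),"pt":((364,163),(595.3,-287.8)),"lr":((305,214),(458.5,-119.3)),"ov":((356,224),(429.7,-258.3))}
for n,((u,v),c) in g.items():
    B=blobs(m,10,(u-15,v-15,u+15,v+15)); 
    if B:
        p=plane(a,B[0][1],.0265)[:2]*1000; print(n,B[0][0],np.round(p,1),"dev",np.round(p-c,1))
for k,s,r in (("t9z",a,(130,250,100,400)),("s9z",b,(100,220,220,380))):
    im=cv2.cvtColor(s["pixels"],cv2.COLOR_RGB2BGR)[r[0]:r[1],r[2]:r[3]]
    cv2.imwrite(f"pics/{k}.png",cv2.resize(im,None,fx=2.6 if k=="t9z" else 4,fy=2.6 if k=="t9z" else 4,interpolation=cv2.INTER_CUBIC))
E
```

```text
t: 38.0
tcp_pos: [0.4363, 0.0537, 0.2493]
tool_rot: [0.011, 1.0, 0.0, -0.002]
force: [-0.2, 0.0, -0.4]
finger_gap: 0.5
sr 116.5 [ 606.3 -141.5] dev [-0.7  1.1]
pt 213.5 [ 592.9 -286.6] dev [-2.4  1.2]
lr 276.5 [ 459.3 -118.3] dev [0.8 1. ]
ov 122.5 [ 429.8 -257. ] dev [0.1 1.3]
```

View pics/t9z.png

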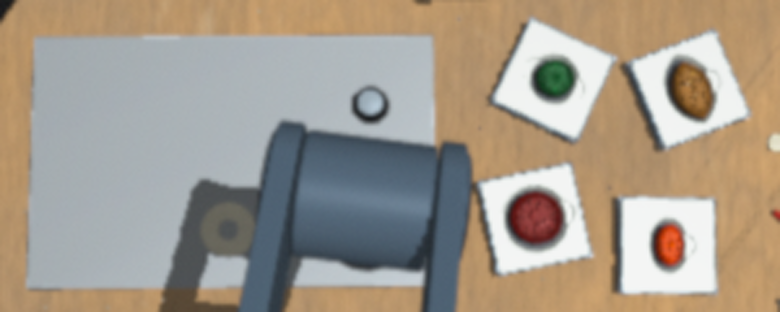

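View pics/s9z.png

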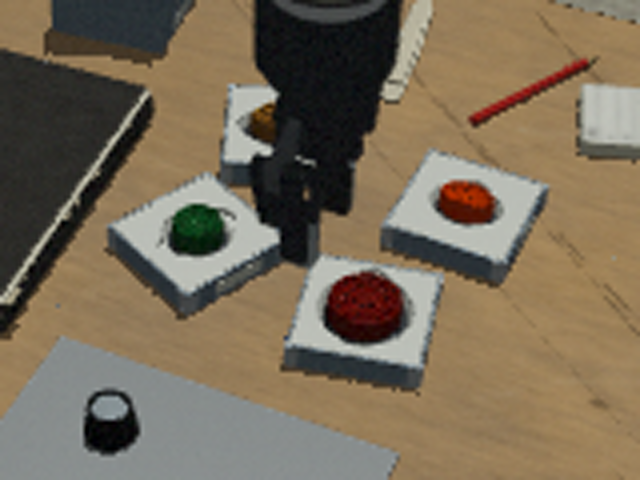

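All four seals show within about 3 mm of their box centres and flat, the loupe and tape roll have not moved, and the arm is clear. Handing in.

```bash
python3 -c "
from h import *
print(manip.sign_off())"
```

```text
the job is handed in; nothing more can be done
None
```

All four seals are in their matching boxes. I gripped each across its sides, lowered it until it touched the well floor (4–15 N), then eased the fingers open. The job was handed in at about 38 s of the 104 s, and the hand-in gives no verdict.

**Last checks**
- **Position:** in the top view, the seal centres were within 1.3 to 2.7 mm of the measured box centres, against the 9 mm limit. The pointed seal was the furthest off.
- **Flatness:** the wrist view after each release showed the seal flat and face up in its well. In the final scene view the gripper hid most of the pointed seal. I judged flatness by eye and did not measure the tilt.
- **Height:** I did not measure the resting heights from images at the end. At first contact, the hand had risen within about 0.2 mm of the 8.5 mm step from foam sheet to well floor, as expected.
- **Loupe and tape roll:** neither was touched, and by eye both were where they started. I did not measure their positions.

**What disagreed**
- **Box heights:** the two-view foam-top heights came out scattered, from -5 to 17 mm, because the top-view mask also caught the box sides. The well floors read 6–10 mm against the stated 12.5 mm. I used the stated heights and relied on feeling contact when setting down.
- **Gripper opening:** it read about 2 mm narrower than the actual seal widths.

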